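# Wedge the sprung catch back and take out the taped sleeve

### The job

Take the microphone sleeve with the yellow tape band out of the rack and lay it flat in the blue-lined tray. A sprung catch locks it down and will not stay back by itself, so first slide the wooden wedge, thin end first and flat side to the cradle, into the gap between the cradle's side and that catch's pin until its full thickness holds the catch back; let go and leave it holding there to the end. Keep the two plain sleeves locked in and do not disturb the other things on the bench.

Things in the scene. Friction and masses are not known exactly. Their poses are not given: they have to be found in the camera images.
- rack: Sleeve rack, fixed to the bench: aluminium plate 136 (x) x 294 (y) x 5 mm with three like cradles 95 mm apart along y, one sleeve lying along x in each. Origin: centre of the plate's underside, on the bench; z up; at yaw 0 its x points away from the robot. Beside each cradle, on its +y side toward the near end, stands a sprung catch with a steel finger over the sleeve.
- wedge: Loose hardwood wedge lying on the bench, 115 long x 22 thick (y) x 30 high (z) mm, 60 g. Origin: centre of its underside; +x points to its thin end. Its -y side is flat all along and bears on the rack's steel face; its +y side is parallel to it up to x +12.5 mm, then slopes in to a 4 mm thin end (middle at y -9) at x +57.5 mm. With the parallel part at the pin it holds the catch 15 mm back by itself.
- marked_sleeve: The sleeve to take out: gunmetal tube 115 long, 23 mm in diameter, 64 to 112 g, with a 14 mm band of yellow tape near its middle. Origin: under the middle of its length (11.5 mm below its axis when it lies); its length is along its own y. It does not roll.
- sleeve_mid (a point): Middle of the taped sleeve, on its axis.
- plain_sleeve_a: Like the taped sleeve, without tape; must stay locked in its cradle. Origin and axes as there.
- plain_sleeve_b: The other plain sleeve; must stay locked in its cradle. Origin and axes as there.
- tray: Shallow aluminium tray, fixed to the bench, 190 (x) x 120 (y) mm, rim 20 mm high, walls 3 mm, lined with a blue mat whose surface is 5 mm above the bench. Origin: centre of its underside, z up.
- bay0 (a point): Middle of cradle 0, on the axis of its sleeve, 34 mm above the bench; any of the sleeves may lie here. In rack axes from here: wooden saddles at x -57..-25 and x 42..56 mm (36 mm wide, 38 mm high), end stops at x +-60. Between the saddles the sleeve hangs free, 17 mm over the plate: grip it there from above, 20 to 25 mm to +x of its middle, clear of the wedge's tip.
- lane0 (a point): On the plate (5 mm above the bench), beside catch 0's upright pin (10 mm thick, to 47 mm high, moves with the catch): where the wedge's middle line runs once in, 31 mm to +y and 47 mm to -x of the cradle's middle. It comes along the rack's +x from the robot side, on or just over the plate, between a steel face (11 mm to -y, x -10 to +20 mm, mouth flared) and the pin; shut gap 7 mm.
- catch0 (a joint): Sprung sliding catch of cradle 0, m: 0 shut (its flat finger, x -53..-25 mm of the cradle's middle, 47.5 to 53 mm above the bench, locks the sleeve down); grows as the pin is pushed to the rack's +y; stop at 0.0175. From 0.013 the finger is clear of the sleeve. The spring pushes it shut with 3 N (4.5 N at 0.015): it snaps back when let go. Red knob to 67 mm high.
- bay1 (a point): Middle of cradle 1, on the axis of its sleeve, 34 mm above the bench; any of the sleeves may lie here. In rack axes from here: wooden saddles at x -57..-25 and x 42..56 mm (36 mm wide, 38 mm high), end stops at x +-60. Between the saddles the sleeve hangs free, 17 mm over the plate: grip it there from above, 20 to 25 mm to +x of its middle, clear of the wedge's tip.
- lane1 (a point): On the plate (5 mm above the bench), beside catch 1's upright pin (10 mm thick, to 47 mm high, moves with the catch): where the wedge's middle line runs once in, 31 mm to +y and 47 mm to -x of the cradle's middle. It comes along the rack's +x from the robot side, on or just over the plate, between a steel face (11 mm to -y, x -10 to +20 mm, mouth flared) and the pin; shut gap 7 mm.
- catch1 (a joint): Sprung sliding catch of cradle 1, m: 0 shut (its flat finger, x -53..-25 mm of the cradle's middle, 47.5 to 53 mm above the bench, locks the sleeve down); grows as the pin is pushed to the rack's +y; stop at 0.0175. From 0.013 the finger is clear of the sleeve. The spring pushes it shut with 3 N (4.5 N at 0.015): it snaps back when let go. Red knob to 67 mm high.
- bay2 (a point): Middle of cradle 2, on the axis of its sleeve, 34 mm above the bench; any of the sleeves may lie here. In rack axes from here: wooden saddles at x -57..-25 and x 42..56 mm (36 mm wide, 38 mm high), end stops at x +-60. Between the saddles the sleeve hangs free, 17 mm over the plate: grip it there from above, 20 to 25 mm to +x of its middle, clear of the wedge's tip.
- lane2 (a point): On the plate (5 mm above the bench), beside catch 2's upright pin (10 mm thick, to 47 mm high, moves with the catch): where the wedge's middle line runs once in, 31 mm to +y and 47 mm to -x of the cradle's middle. It comes along the rack's +x from the robot side, on or just over the plate, between a steel face (11 mm to -y, x -10 to +20 mm, mouth flared) and the pin; shut gap 7 mm.
- catch2 (a joint): Sprung sliding catch of cradle 2, m: 0 shut (its flat finger, x -53..-25 mm of the cradle's middle, 47.5 to 53 mm above the bench, locks the sleeve down); grows as the pin is pushed to the rack's +y; stop at 0.0175. From 0.013 the finger is clear of the sleeve. The spring pushes it shut with 3 N (4.5 N at 0.015): it snaps back when let go. Red knob to 67 mm high.
- tape_roll: Bystander, loose: roll of yellow tape lying flat, 63 x 19 mm. Leave it where it is.
- pliers_long: Bystander, loose: orange-handled pliers lying flat, 45 x 102 x 9 mm. Leave it where it is.
- felt_pen: Bystander, loose: black pen lying on the bench, 138 x 12 mm. Leave it where it is.

How it is judged (in metres and radians):
On the way, in this order (a step that is already met when the one before it is completed fails the run):
1. with the taped sleeve still in its cradle, the wedge alone holds its catch back, let go by the fingers (((distance between marked_sleeve and bay0 below 0.02 m and value of joint catch0 above 0.013 m and contact force between wedge and catch0 above 0.5 N and contact force between the arm and catch0 below 0.1 N) or (distance between marked_sleeve and bay1 below 0.02 m and value of joint catch1 above 0.013 m and contact force between wedge and catch1 above 0.5 N and contact force between the arm and catch1 below 0.1 N) or (distance between marked_sleeve and bay2 below 0.02 m and value of joint catch2 above 0.013 m and contact force between wedge and catch2 above 0.5 N and contact force between the arm and catch2 below 0.1 N)) and contact force between the fingers and wedge below 0.1 N), for 0.3 s.
2. the taped sleeve is lifted clear of the rack while the wedge holds the catch back (height (world z) of marked_sleeve above 0.05 m and ((value of joint catch0 above 0.013 m and contact force between wedge and catch0 above 0.5 N) or (value of joint catch1 above 0.013 m and contact force between wedge and catch1 above 0.5 N) or (value of joint catch2 above 0.013 m and contact force between wedge and catch2 above 0.5 N))), for 0.1 s.
At the end, for the whole second after the job is handed in: The taped sleeve lies flat (within 3 degrees) and still on the tray's mat, wholly inside the rim, and the wedge still holds its catch back by at least 13 mm (x of marked_sleeve in the frame of tray between -0.08 and 0.08 m and y of marked_sleeve in the frame of tray between -0.055 and 0.055 m and angle between marked_sleeve's own y axis and vertical between 1.521 and 1.621 rad and height (world z) of sleeve_mid between 0.012 and 0.02 m and linear speed of marked_sleeve below 0.02 m/s and ((value of joint catch0 above 0.013 m and contact force between wedge and catch0 above 0.5 N) or (value of joint catch1 above 0.013 m and contact force between wedge and catch1 above 0.5 N) or (value of joint catch2 above 0.013 m and contact force between wedge and catch2 above 0.5 N))); the robot touches nothing.
It fails at once if the catch of a plain sleeve is pushed open (more than 6 mm) ((value of joint catch0 above 0.006 m and distance between plain_sleeve_a and bay0 below 0.03 m) or (value of joint catch0 above 0.006 m and distance between plain_sleeve_b and bay0 below 0.03 m) or (value of joint catch1 above 0.006 m and distance between plain_sleeve_a and bay1 below 0.03 m) or (value of joint catch1 above 0.006 m and distance between plain_sleeve_b and bay1 below 0.03 m) or (value of joint catch2 above 0.006 m and distance between plain_sleeve_a and bay2 below 0.03 m) or (value of joint catch2 above 0.006 m and distance between plain_sleeve_b and bay2 below 0.03 m)).
It fails at once if a plain sleeve is moved by more than 10 mm (distance of any of plain_sleeve_a, plain_sleeve_b from where it was at the start of the episode above 0.01 m).
It fails at once if a bystander is moved by more than 25 mm (distance of any of tape_roll, pliers_long, felt_pen from where it was at the start of the episode above 0.025 m).
It also fails if it takes over 48 s, if anything falls off the work surface, if the arm or the gripper's body presses on something with over 40 N, if the wrist force passes 120 N, or if a joint passes its speed limit or range.

### The arm

A 7-joint arm with a two-finger parallel gripper is mounted at the origin on a cart in front of the work surface, level with it; the furniture and walls round the work are solid. World frame = base frame: x ahead of the robot, y to its left, z up, the work surface at z = 0. Lengths are in m, angles in degrees, forces in N, time in s.
With the tool pointing down it reaches from about 0.425 to 0.875 m from the base axis. Payload 4.7 kg.
Tool frame: the origin (TCP) lies between the finger pads; the fingertips stand 14 mm ahead of it and the grasp point (between the pads) lies 5 mm behind it (env.tip_reach is the distance from the TCP to the fingertips, in m); z points along the fingers, y is the direction in which the jaws open and shut (so a half turn about z gives the same grasp; the last joint's range is limited). The gripper opens to 87 mm and grips with 3 to 60 N. Pads are 19 mm wide; open, the fingers measure 117 mm over their backs; the gripper's body (75 mm by 190 mm) begins 51 mm behind the grasp point.
Start: joints at [-65.541, 18.392, -4.016, 83.108, 1.295, 78.541, -3.26], TCP at [0.261, 0.595, 0.237] pointing down, gripper open.
Joint ranges: [-163.93, 163.93], [-17.29, 119.83], [-79.2, 71.16], [3.27, 140.29], [-89.18, 269.18], [5.43, 117.66], [-154.24, 154.24]. Speed limits (degrees/s): [147.25, 147.25, 180, 180, 180, 180, 180].

### API

Orientations are given as [roll, pitch, yaw] about the fixed x, y, z axes, in that order (R = Rz(yaw) Ry(pitch) Rx(roll)).
In Python, from cell import env gives the robot as it stands. The module is installed in compiled form; this text tells all that it offers.
- The arm moves only by the shell command python3 -m pendant 'ROWS' [FORCE]. ROWS is JSON, a list of rows, each an object of numbers: "rx", "ry", "rz": the turn, a rotation vector about the tool's x, y, z in degrees; "tx", "ty", "tz": the shift along the tool's x, y, z in mm; "jaw": the finger opening in mm, from 0 to 87. In form: [{"rx": .., "ry": .., "rz": .., "tx": .., "ty": .., "tz": .., "jaw": ..}, ...]. A call has 1 to 20 rows; each row shifts and turns the commanded pose from where the row before left it, along the tool's axes as they then stand; what a row does not reach is not made up. A row lasts 1/12 s, in which the tool goes at most 41.7 mm and 7.16 degrees, less where a joint would pass 70% of its speed; a pose out of reach is approached as far as the arm can. A call with a gripper value outside its range is refused whole. The fingers move at their own pace and stop on an object; FORCE is the grip in N (left out, the last holds). Time passes only in rows, so rows that do not move let the fingers close. It gives the time, the measured TCP pose, the force and the opening at its end, in the units of the state.
- env.get_obs(): the state, without advancing time (a new reading comes with each control period).
- env.read_camera(name): name is "side" or "top"; returns a dict with "img" (480x640x3 uint8, red, green, blue), "range_z" (480x640 float32, m along the optical axis (not along the pixel's ray), 0 where there is no reading), "vertical_fov" (degrees; the focal length in pixels is half the picture's height over the tangent of half this angle, whatever the lens; pixels are square), "cx", "cy" (the principal point, pixels), "world_to_cam" (4x4, takes a point from world to camera coordinates). Camera axes: x right, y up, looking along -z (the intrinsics and any distortion apply to the point x, -y, -z); pixel columns grow to the right and rows downward; lengths in m; the calibration is good to about 2 mm. A picture is of the moment at which its call begins.
- env.sign_off(): hands the job in, once; it reports no verdict.
The state is a dict: "time_s": time; "qpos": joint angles; "joint_velocities": joint speeds; "effort": joint torques, N m; "tool_pos": TCP position; "tool_rot": TCP orientation; "force": force on the tool from outside, world axes, zero at the start; "wrist_torque": the same for the moment, N m; "grip_width": finger opening in m.
Only numpy, scipy, OpenCV 4.12 (cv2) and the standard library are available. Lean on these libraries where they do the work, as an engineer would, in place of code of your own. Each camera call takes 0.05 s, during which the arm holds its last target.

## Working session

There is one attempt and no reset: what is moved stays moved. The work goes in short steps, Python scripts to look and compute and a shell command to move; the robot and the scene stay as the last step left them, time stands still between calls to the robot, and variables do not carry over. Pictures are saved under pics/ and viewed, and the job is handed in when it is done.

```bash
ls; mkdir -p pics
cat > h.py <<'E'
import numpy as np,cv2
from cell import env
def cam(n,save=None):
    c=env.read_camera(n)
    if save: cv2.imwrite('pics/'+save,c['img'][:,:,::-1])
    return c
def px2w(c,u,v,z=None):
    """world pt from pixel; z None -> depth; else intersect plane z"""
    f=240/np.tan(np.radians(c['vertical_fov']/2))
    d=np.array([(u-c['cx'])/f,-(v-c['cy'])/f,-1.])
    T=np.linalg.inv(c['world_to_cam'])
    if z is None:
        r=c['range_z'][int(round(v)),int(round(u))]
        return T[:3,:3]@(d*r)+T[:3,3]
    D=T[:3,:3]@d
    return T[:3,3]+D*(z-T[2,3])/D[2]
E
python3 - <<'E'
from h import *
for n in('top','side'):
    c=cam(n,n+'0.png'); print(n,{k:v for k,v in c.items() if k not in('img','range_z')})
    np.savez(n+'0.npz',**c)
o=env.get_obs();print(o)
E
```

```text
pics
top {'vertical_fov': 53.747345891881814, 'cx': 329.38654759826574, 'cy': 247.55451754278752, 'world_to_cam': array([[ 5.28709071e-03, -9.99985941e-01, -4.04946773e-04,
        -8.08572338e-02],
       [ 9.88838234e-01,  5.16785212e-03,  1.48903461e-01,
        -5.30961882e-01],
       [-1.48899275e-01, -1.18769296e-03,  9.88851655e-01,
        -1.14785252e+00],
       [ 0.00000000e+00,  0.00000000e+00,  0.00000000e+00,
         1.00000000e+00]])}
side {'vertical_fov': 49.06059193607688, 'cx': 318.2816638955983, 'cy': 236.12424116933647, 'world_to_cam': array([[ 0.69410558, -0.71977531, -0.01187213, -0.4126594 ],
       [ 0.61754479,  0.58688382,  0.52364665, -0.32844831],
       [-0.36994037, -0.37079763,  0.85185282, -1.0227388 ],
       [ 0.        ,  0.        ,  0.        ,  1.        ]])}
{'time_s': 0.1, 'qpos': array([-65.54059317,  18.43485046,  -4.01405934,  83.16694182,
         1.29562787,  78.54034944,  -3.2609072 ]), 'joint_velocities': array([-0.05775383, -0.2012188 ,  0.08434093, -0.11580368, -0.03124482,
       -0.05992217,  0.03138651]), 'effort': array([ 1.27597777e-04, -4.92570841e+01, -4.05653855e-01, -3.13397706e+01,
       -6.42997795e-02,  3.95713979e-02,  5.69843291e-05]), 'tool_pos': array([0.2606399 , 0.59495302, 0.23557873]), 'tool_rot': array([-1.79903116e+02,  6.46248966e-03,  1.56347993e+02]), 'force': array([-0.70257852,  0.06424049,  0.07209266]), 'wrist_torque': array([ 0.01800667, -0.00505866,  0.00365376]), 'grip_width': 0.08691254616943618}
```

View pics/top0.png

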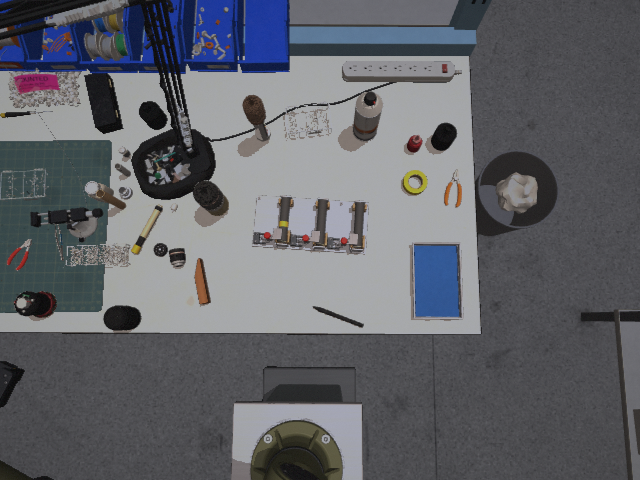

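View pics/side0.png

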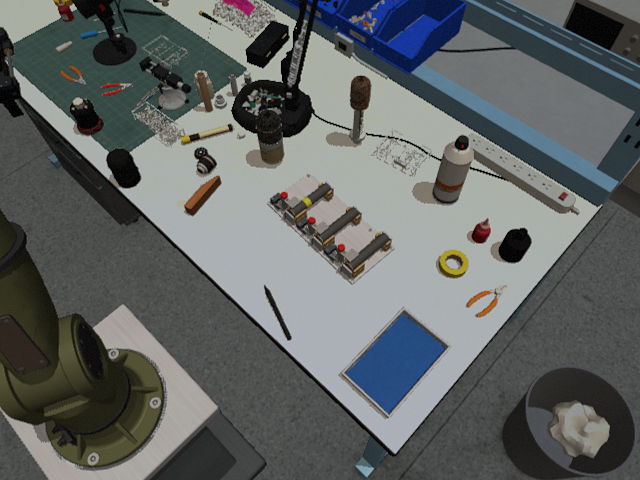

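Run:
```python
import cv2
a=cv2.imread('pics/top0.png');b=cv2.imread('pics/side0.png')
cv2.imwrite('pics/c1.png',cv2.resize(a[185:265,240:380],None,fx=5.7,fy=5.7,interpolation=2))
cv2.imwrite('pics/c2.png',cv2.resize(a[245:315,170:240],None,fx=8,fy=8,interpolation=2))
cv2.imwrite('pics/c3.png',cv2.resize(b[165:290,255:405],None,fx=4.8,fy=4.8,interpolation=2))
cv2.imwrite('pics/c4.png',cv2.resize(b[160:230,170:240],None,fx=8,fy=8,interpolation=2))
```

```text
(no output)
```

View pics/c1.png

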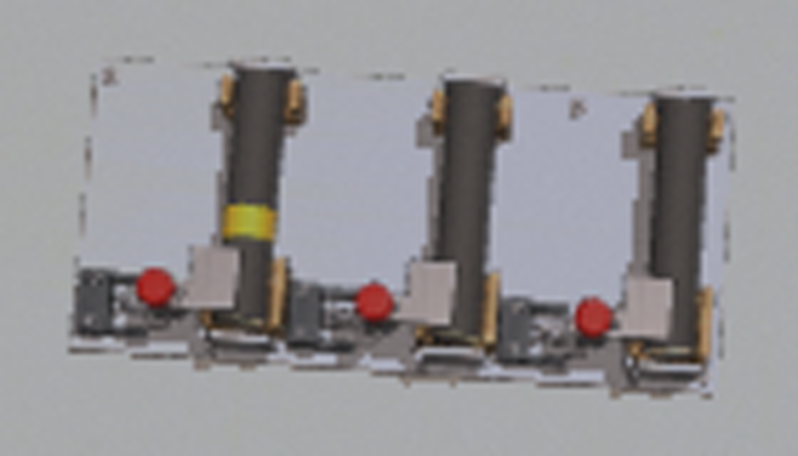

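View pics/c2.png

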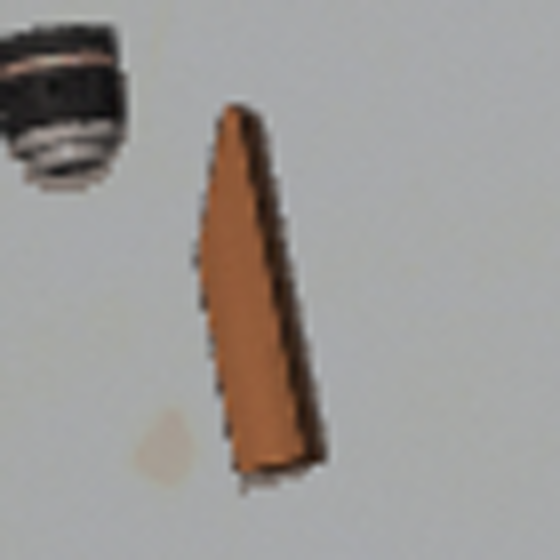

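View pics/c3.png

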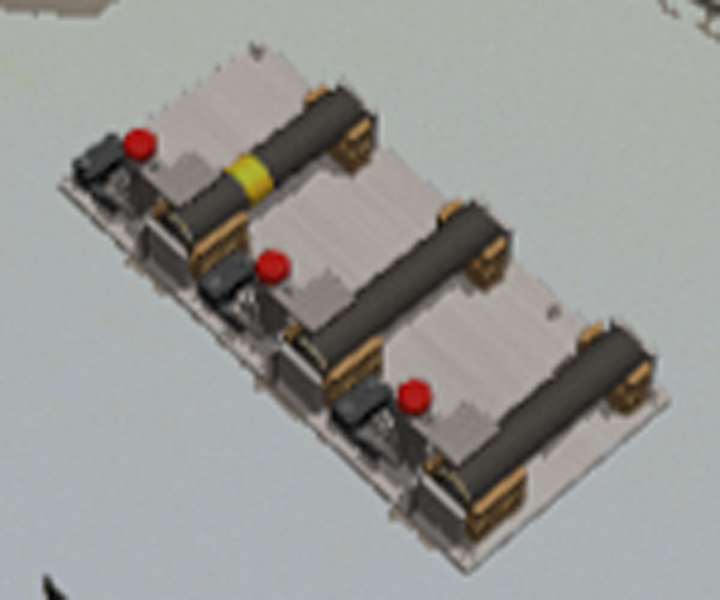

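View pics/c4.png

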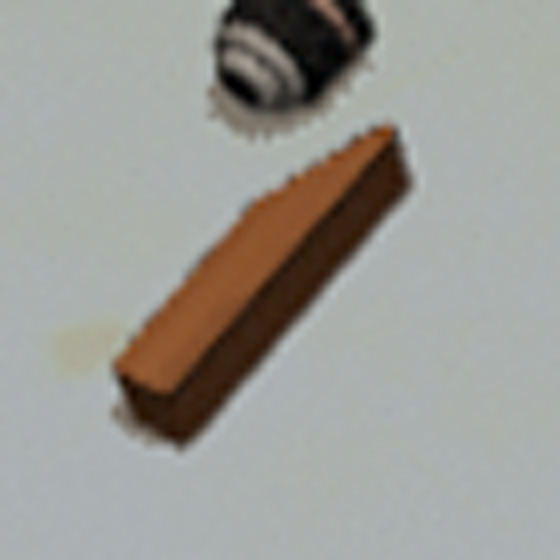

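```bash
cat > m.py <<'E'
from h import *
t=dict(np.load('top0.npz'));s=dict(np.load('side0.npz'))
f=8.;g=5.7
print('wedge top');W=[]
for u,v in[(237,472),(302,462),(198,250),(228,106),(246,108)]:
    p=px2w(t,170+u/8-.5+1/16,245+v/8-.5+1/16,.03);W.append(p);print(p)
print('side')
for u,v in[(117,370),(172,392),(250,205),(378,127),(393,125)]:
    print(px2w(s,170+u/8-.44,160+v/8-.44,.03))
print('plate')
P=[px2w(t,240+u/g-.4,185+v/g-.4,.005) for u,v in[(95,62),(735,98),(70,350),(708,395)]]
for p in P:print(p)
print(np.mean(P,0),[np.linalg.norm(P[i]-P[j]) for i,j in((0,1),(2,3),(0,2),(1,3))])
S=[px2w(s,255+u/4.8-.4,165+v/4.8-.4,.005) for u,v in[(255,42),(668,402),(62,187),(468,572)]]
for p in S:print(p)
print(np.mean(S,0),[np.linalg.norm(S[i]-S[j]) for i,j in((0,1),(2,3),(0,2),(1,3))])
print('tray',[px2w(t,u,v,.02) for u,v in((412,244),(460,244),(412,319),(462,319))])
for Q in(P,S):
    y=(Q[0]-Q[1])+(Q[2]-Q[3]); print('yaw',np.degrees(np.arctan2(-y[0],y[1])))
E
python3 m.py
```

```text
wedge top
[0.39044341 0.24466209 0.03      ]
[0.39363593 0.2246095  0.03      ]
[0.45946136 0.26007474 0.03      ]
[0.50497046 0.25279388 0.03      ]
[0.50436521 0.24709328 0.03      ]
side
[0.39241102 0.24094416 0.03      ]
[0.39859316 0.22307713 0.03      ]
[0.45781203 0.25956793 0.03      ]
[0.50353339 0.2542911  0.03      ]
[0.50717434 0.25156099 0.03      ]
plate
[0.67386794 0.11467103 0.005     ]
[ 0.65837989 -0.17997243  0.005     ]
[0.5396154  0.12220612 0.005     ]
[ 0.52054529 -0.16680103  0.005     ]
[ 0.59810213 -0.02747408  0.005     ] [np.float64(0.29505024115539674), np.float64(0.2896356438259225), np.float64(0.1344638365833835), np.float64(0.13846250151726816)]
[0.67361579 0.11271247 0.005     ]
[ 0.65423986 -0.18051279  0.005     ]
[0.54174548 0.1183809  0.005     ]
[ 0.52263661 -0.17197179  0.005     ]
[ 0.59805944 -0.0303478   0.005     ] [np.float64(0.29386472940015745), np.float64(0.2909808087746307), np.float64(0.13199207466207144), np.float64(0.13188011150504958)]
tray [array([ 0.5446281 , -0.28885205,  0.02      ]), array([ 0.54526792, -0.41135149,  0.02      ]), array([ 0.35531684, -0.28493667,  0.02      ]), array([ 0.35597578, -0.40956527,  0.02      ])]
yaw -3.3885478802501274
yaw -3.772980139025966
```

```bash
cat > cloud.py <<'E'
from h import *
def cloud(c):
    f=240/np.tan(np.radians(c['vertical_fov']/2))
    v,u=np.mgrid[0:480,0:640]
    r=c['range_z'];T=np.linalg.inv(c['world_to_cam'])
    d=np.stack([(u-c['cx'])/f*r,-(v-c['cy'])/f*r,-r],-1)
    return d@T[:3,:3].T+T[:3,3]
E
python3 - <<'E'
from cloud import *
for n in('top','side'):
    c=dict(np.load(n+'0.npz'));P=cloud(c)
    M=(P[...,0]>.38)&(P[...,0]<.75)&(abs(P[...,1])<.2)
    b=M&(P[...,2]<.01); print(n,'bench/plate z',np.percentile(P[b][:,2],[5,50,95]))
    ya=np.radians(-3.6);R=np.array([[np.cos(ya),np.sin(ya)],[-np.sin(ya),np.cos(ya)]])
    q=(P[...,:2]-[.598,-.029])@R.T
    for x0,x1 in((-.02,.0),(0,.02),(.02,.035)):
      m=(q[...,0]>x0)&(q[...,0]<x1)&(abs(q[...,1])<.15)&(P[...,2]>.040)&(P[...,2]<.05)
      yy=q[m][:,1];zz=P[m][:,2]
      for k in range(3):
        s=(yy<.145-.095*k)&(yy>.145-.095*(k+1))
        if s.sum(): print(x0,k,s.sum(),yy[s].min().round(4),yy[s].max().round(4),'med',np.median(yy[s]).round(4),zz[s].max().round(4))
    # red knobs
    im=c['img'].astype(int);m=(im[...,0]>150)&(im[...,1]<60)&(im[...,2]<60)&M
    import scipy.ndimage as nd
    l,k=nd.label(m)
    for i in range(1,k+1):
        if (l==i).sum()>8:print('knob',P[l==i].mean(0),q[l==i].mean(0),P[l==i][:,2].max(),(l==i).sum())
    # yellow tape band
    m=(im[...,0]>150)&(im[...,1]>130)&(im[...,2]<80)&M
    print('tape',P[m].mean(0),q[m].mean(0),q[m].min(0),q[m].max(0))
    # sleeve x extents
    for k,y in enumerate((.08,-.015,-.11)):
        m=(abs(q[...,1]-y)<.008)&(P[...,2]>.040)&(P[...,2]<.0475)&(abs(q[...,0])<.08)
        if m.sum():print('ext',k,q[m].min(0),q[m].max(0))
E
```

```text
top bench/plate z [-0.00414213  0.00022806  0.00611425]
-0.02 0 63 0.0561 0.0776 med 0.0659 0.0491
-0.02 1 61 -0.0384 -0.0175 med -0.0279 0.0487
-0.02 2 51 -0.1318 -0.1117 med -0.1237 0.0496
0 0 57 0.0575 0.0778 med 0.0671 0.0481
0 1 54 -0.0377 -0.0169 med -0.0271 0.0484
0 2 57 -0.1309 -0.1126 med -0.121 0.0494
0.02 0 40 0.0584 0.0762 med 0.0679 0.0472
0.02 1 41 -0.0386 -0.0177 med -0.0279 0.0476
0.02 2 37 -0.1324 -0.1123 med -0.1221 0.0494
knob [0.55840904 0.07619623 0.06646825] [-0.04611816  0.10250271] 0.0693540897002054 20
knob [ 0.55350724 -0.01737043  0.06756971] [-0.04513519  0.00881289] 0.07418705985010976 18
knob [ 0.54551386 -0.11385634  0.06772482] [-0.0470544  -0.08798452] 0.07057094926628493 17
tape [0.59218364 0.03922317 0.04395328] [-0.01008866  0.06772334] [-0.01525567  0.05963791] [-0.00461306  0.07556678]
ext 0 [-0.06351312  0.07201914] [0.0606853  0.08238614]
ext 1 [-0.06169864 -0.02292378] [ 0.0567295  -0.01179022]
ext 2 [-0.06345037 -0.11786672] [ 0.05660425 -0.10251664]
side bench/plate z [-7.61140558e-01  1.40213409e-05  5.71307451e-03]
-0.02 0 54 0.0547 0.0743
[... 222 characters left out ...]
64 0.0474
0.02 0 39 0.0548 0.0755 med 0.0646 0.05
0.02 1 44 -0.0412 -0.0197 med -0.0308 0.0476
0.02 2 47 -0.1352 -0.1155 med -0.1252 0.0487
knob [0.55913518 0.07458729 0.06791849] [-0.04529243  0.10094254] 0.07108953239781446 21
knob [ 0.55344334 -0.01947029  0.06734339] [-0.04506711  0.00671316] 0.06981455774186418 22
knob [ 0.54682581 -0.11485064  0.06803123] [-0.0456826  -0.08889448] 0.07166025118994446 24
tape [0.59363373 0.03679043 0.04279208] [-0.00848867  0.06538645] [-0.015132    0.05646287] [0.00817394 0.09425951]
ext 0 [-0.06007334  0.0720054 ] [0.05434016 0.08176452]
ext 1 [-0.05538961 -0.02287982] [ 0.06244955 -0.01379319]
ext 2 [-0.06275275 -0.11794495] [ 0.06009444 -0.10308939]
```

Run:
```python
from cloud import *
poly=np.array([(-57.5,-11),(57.5,-11),(57.5,-7),(12.5,11),(-57.5,11)])/1000
im=np.zeros((800,1600),np.uint8);cv2.fillPoly(im,[np.int32(poly*1e4+[800,400])],1)
v,u=np.nonzero(im);X=np.c_[u-800,v-400]/1e4;mc=X.mean(0);C=np.cov((X-mc).T);w,V=np.linalg.eigh(C);a0=np.degrees(np.arctan(V[1,1]/V[0,1]));print('model',mc,w**.5,a0)
for n in('top','side'):
    c=dict(np.load(n+'0.npz'));i=c['img'].astype(int)
    P=cloud(c)
    b=(P[...,0]>.35)&(P[...,0]<.55)&(P[...,1]>.19)&(P[...,1]<.3)
    m=(i[...,0]-i[...,2]>55)&(i[...,0]>110)&b
    import scipy.ndimage as nd
    l,k=nd.label(m);m=l==1+np.argmax([(l==j).sum() for j in range(1,k+1)])
    v,u=np.nonzero(m);Q=np.array([px2w(c,a,b_,.03)[:2] for a,b_ in zip(u,v)])
    cc=Q.mean(0);w,V=np.linalg.eigh(np.cov((Q-cc).T));a=np.degrees(np.arctan(V[1,1]/V[0,1]))
    ya=np.radians(a-a0);R=np.array([[np.cos(ya),-np.sin(ya)],[np.sin(ya),np.cos(ya)]])
    print(n,m.sum(),'std',w**.5,'yaw',a-a0,'org',cc-R@mc,'depth z',np.median(P[m][:,2]))
```

```text
model [-0.00807573 -0.00095754] [0.00607874 0.02976255] -2.987389661898382
top 304 std [0.00563878 0.02883991] yaw 13.551703792889967 org [0.4471113 0.2473726] depth z 0.02925420863521966
side 263 std [0.00544302 0.02881833] yaw 13.741476719163048 org [0.44827037 0.24673339] depth z 0.029814463976654437
```

```bash
cat > go.py <<'E'
import sys
from h import *
from scipy.spatial.transform import Rotation as Ro
x,y,z,yaw=map(float,sys.argv[1:5])
o=env.get_obs();R=Ro.from_euler('xyz',o['tool_rot'],degrees=True)
print('t',o['time_s'],'pos',o['tool_pos'].round(4),'rot',o['tool_rot'].round(2),'F',o['force'].round(2),'w',round(o['grip_width'],4))
print('tool shift mm',(R.inv().apply(np.array([x,y,z])-o['tool_pos'])*1000).round(1))
best=min((Ro.from_euler('xyz',[180,0,yaw+k],degrees=True) for k in(0,180)),key=lambda q:(R.inv()*q).magnitude())
print('turn deg',np.degrees((R.inv()*best).as_rotvec()).round(2))
E
python3 -m pendant '[{"rz":-6.2,"jaw":60},{"rz":-6.2,"jaw":60},{"rz":-6.2,"jaw":60},{"rz":-6.2,"jaw":60},{"rz":-6.2,"jaw":60},{"rz":-6.2,"jaw":60},{"jaw":60},{"jaw":60}]' 30; python3 go.py .4127 .2385 .017 13.6
```

```text
t 0.1 pos [0.2606 0.595  0.2356] rot [-1.7990e+02  1.0000e-02  1.5635e+02] F [-0.7   0.06  0.07] w 0.0869
tool shift mm [-282.3 -265.1  219.1]
turn deg [-1.000e-01 -3.000e-02 -3.725e+01]invalid input at $[0]: expected keys rx, ry, rz, tx, ty, tz, jaw
```

```bash
python3 -m pendant '[{"rx":0,"ry":0,"rz":-6.2,"tx":0,"ty":0,"tz":0,"jaw":60},{"rx":0,"ry":0,"rz":-6.2,"tx":0,"ty":0,"tz":0,"jaw":60},{"rx":0,"ry":0,"rz":-6.2,"tx":0,"ty":0,"tz":0,"jaw":60},{"rx":0,"ry":0,"rz":-6.2,"tx":0,"ty":0,"tz":0,"jaw":60},{"rx":0,"ry":0,"rz":-6.2,"tx":0,"ty":0,"tz":0,"jaw":60},{"rx":0,"ry":0,"rz":-6.2,"tx":0,"ty":0,"tz":0,"jaw":60},{"rx":0,"ry":0,"rz":0,"tx":0,"ty":0,"tz":0,"jaw":60},{"rx":0,"ry":0,"rz":0,"tx":0,"ty":0,"tz":0,"jaw":60}]' 30; python3 go.py .4127 .2385 .017 13.6
```

```text
time_s: 0.77
tool_pos: [0.2608, 0.5951, 0.2361]
tool_rot: [-180.0, -0.0, -166.6]
force: [-0.7, 0.6, 0.4]
grip_width: 0.0606
t 0.7667 pos [0.2608 0.5951 0.2361] rot [-1.7996e+02 -3.0000e-02 -1.6663e+02] F [-0.67  0.64  0.45] w 0.0606
tool shift mm [ -65.4 -382.   219.3]
turn deg [-0.04 -0.03 -0.23]
```

```bash
python3 -m pendant '[{"rx":0,"ry":0,"rz":-0.2,"tx":-5.4,"ty":-31.8,"tz":0,"jaw":60},{"rx":0,"ry":0,"rz":0,"tx":-5.4,"ty":-31.8,"tz":0,"jaw":60},{"rx":0,"ry":0,"rz":0,"tx":-5.4,"ty":-31.8,"tz":0,"jaw":60},{"rx":0,"ry":0,"rz":0,"tx":-5.4,"ty":-31.8,"tz":0,"jaw":60},{"rx":0,"ry":0,"rz":0,"tx":-5.4,"ty":-31.8,"tz":0,"jaw":60},{"rx":0,"ry":0,"rz":0,"tx":-5.4,"ty":-31.8,"tz":0,"jaw":60},{"rx":0,"ry":0,"rz":0,"tx":-5.4,"ty":-31.8,"tz":10,"jaw":60},{"rx":0,"ry":0,"rz":0,"tx":-5.4,"ty":-31.8,"tz":20,"jaw":60},{"rx":0,"ry":0,"rz":0,"tx":-5.4,"ty":-31.8,"tz":20,"jaw":60},{"rx":0,"ry":0,"rz":0,"tx":-5.4,"ty":-31.8,"tz":20,"jaw":60},{"rx":0,"ry":0,"rz":0,"tx":-5.4,"ty":-31.8,"tz":20,"jaw":60},{"rx":0,"ry":0,"rz":0,"tx":-5.4,"ty":-31.8,"tz":20,"jaw":60},{"rx":0,"ry":0,"rz":0,"tx":0,"ty":0,"tz":20,"jaw":60},{"rx":0,"ry":0,"rz":0,"tx":0,"ty":0,"tz":0,"jaw":60},{"rx":0,"ry":0,"rz":0,"tx":0,"ty":0,"tz":0,"jaw":60}]'; python3 go.py .4127 .2385 .017 13.6
```

```text
time_s: 2.02
tool_pos: [0.4135, 0.2401, 0.1061]
tool_rot: [-180.0, -0.1, -166.4]
force: [-0.1, 0.5, 1.1]
grip_width: 0.0597
t 2.0167 pos [0.4135 0.2401 0.1061] rot [-1.7999e+02 -1.2000e-01 -1.6636e+02] F [-0.11  0.51  1.07] w 0.0597
tool shift mm [ 1.  -1.3 89.1]
turn deg [-0.01 -0.12  0.04]
```

```bash
python3 -m pendant '[{"rx":0,"ry":0,"rz":0,"tx":1,"ty":-1.3,"tz":22,"jaw":60},{"rx":0,"ry":0,"rz":0,"tx":0,"ty":0,"tz":22,"jaw":60},{"rx":0,"ry":0,"rz":0,"tx":0,"ty":0,"tz":20,"jaw":60},{"rx":0,"ry":0,"rz":0,"tx":0,"ty":0,"tz":15,"jaw":60},{"rx":0,"ry":0,"rz":0,"tx":0,"ty":0,"tz":10,"jaw":60},{"rx":0,"ry":0,"rz":0,"tx":0,"ty":0,"tz":0,"jaw":60},{"rx":0,"ry":0,"rz":0,"tx":0,"ty":0,"tz":0,"jaw":60}]'
python3 - <<'E'
from h import *
a=cam('top')['img'];b=cam('side')['img']
A=cv2.resize(a[225:325,150:260],None,fx=5,fy=5);B=cv2.resize(b[140:260,120:260],(583,500))
cv2.imwrite('pics/g1.png',cv2.resize(np.hstack([A,B])[:,:,::-1],(798,353)))
E
python3 go.py .4127 .2385 .017 13.6
```

```text
time_s: 2.6
tool_pos: [0.4139, 0.2398, 0.0184]
tool_rot: [180.0, 0.0, -166.2]
force: [0.5, -0.8, 0.3]
grip_width: 0.06
t 2.7 pos [0.4146 0.2398 0.019 ] rot [ 1.7994e+02  1.4000e-01 -1.6622e+02] F [-0.66  1.14  0.39] w 0.06
tool shift mm [ 2.1 -0.8  2. ]
turn deg [0.06 0.14 0.18]
```

View pics/g1.png

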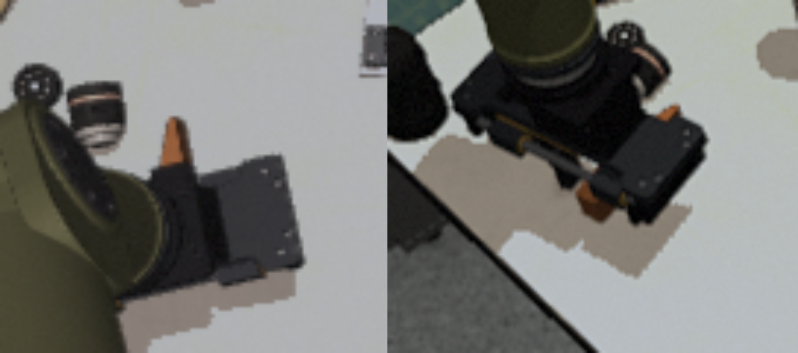

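The gripper straddles the wedge: the tip shows ahead and the tail behind the fingers. Now I close.

```bash
python3 -m pendant '[{"rx":0,"ry":0,"rz":0,"tx":0,"ty":0,"tz":1,"jaw":40},{"rx":0,"ry":0,"rz":0,"tx":0,"ty":0,"tz":0,"jaw":30},{"rx":0,"ry":0,"rz":0,"tx":0,"ty":0,"tz":0,"jaw":15},{"rx":0,"ry":0,"rz":0,"tx":0,"ty":0,"tz":0,"jaw":15},{"rx":0,"ry":0,"rz":0,"tx":0,"ty":0,"tz":0,"jaw":15},{"rx":0,"ry":0,"rz":0,"tx":0,"ty":0,"tz":0,"jaw":15},{"rx":0,"ry":0,"rz":0,"tx":0,"ty":0,"tz":0,"jaw":15},{"rx":0,"ry":0,"rz":0,"tx":0,"ty":0,"tz":-10,"jaw":15},{"rx":0,"ry":0,"rz":0,"tx":0,"ty":0,"tz":-20,"jaw":15},{"rx":0,"ry":0,"rz":0,"tx":0,"ty":0,"tz":0,"jaw":15}]' 30
python3 go.py .4127 .2385 .017 13.6
```

```text
time_s: 3.53
tool_pos: [0.4157, 0.2398, 0.0498]
tool_rot: [179.9, 0.3, -166.3]
force: [-0.2, 0.1, 0.1]
grip_width: 0.022
t 3.5333 pos [0.4157 0.2398 0.0498] rot [ 179.89    0.28 -166.26] F [-0.23  0.14  0.06] w 0.022
tool shift mm [ 3.4 -0.6 32.8]
turn deg [0.11 0.28 0.14]
```

```bash
python3 -m pendant '[{"rx":0,"ry":0,"rz":5.8,"tx":0,"ty":0,"tz":-10,"jaw":15},{"rx":0,"ry":0,"rz":5.8,"tx":0,"ty":0,"tz":-10,"jaw":15},{"rx":0,"ry":0,"rz":5.8,"tx":0,"ty":0,"tz":-10,"jaw":15},{"rx":0,"ry":0,"rz":0,"tx":0,"ty":0,"tz":0,"jaw":15},{"rx":0,"ry":0,"rz":0,"tx":0,"ty":0,"tz":0,"jaw":15}]'
python3 go.py .4384 .0793 .07 -3.6
```

```text
time_s: 3.95
tool_pos: [0.414, 0.2389, 0.0769]
tool_rot: [179.9, 0.1, 176.5]
force: [-0.1, 0.1, -0.3]
grip_width: 0.022
t 3.95 pos [0.414  0.2389 0.0769] rot [1.7995e+02 6.0000e-02 1.7651e+02] F [-0.13  0.09 -0.29] w 0.022
tool shift mm [ -34.  -157.8    6.8]
turn deg [0.05 0.06 0.11]
```

```bash
python3 -m pendant '[{"rx":0,"ry":0,"rz":0.1,"tx":-6.8,"ty":-20,"tz":0,"jaw":15},{"rx":0,"ry":0,"rz":0,"tx":-6.8,"ty":-30,"tz":0,"jaw":15},{"rx":0,"ry":0,"rz":0,"tx":-6.8,"ty":-30,"tz":0,"jaw":15},{"rx":0,"ry":0,"rz":0,"tx":-6.8,"ty":-30,"tz":0,"jaw":15},{"rx":0,"ry":0,"rz":0,"tx":-6.8,"ty":-30,"tz":0,"jaw":15},{"rx":0,"ry":0,"rz":0,"tx":0,"ty":-17.8,"tz":6.8,"jaw":15},{"rx":0,"ry":0,"rz":0,"tx":0,"ty":0,"tz":10,"jaw":15},{"rx":0,"ry":0,"rz":0,"tx":0,"ty":0,"tz":15,"jaw":15},{"rx":0,"ry":0,"rz":0,"tx":0,"ty":0,"tz":10,"jaw":15},{"rx":0,"ry":0,"rz":0,"tx":0,"ty":0,"tz":8,"jaw":15},{"rx":0,"ry":0,"rz":0,"tx":0,"ty":0,"tz":0,"jaw":15},{"rx":0,"ry":0,"rz":0,"tx":0,"ty":0,"tz":0,"jaw":15}]'
python3 go.py .4384 .0793 .024 -3.6
python3 - <<'E'
from h import *
for n in('top','side'):
    c=cam(n,n+'2.png');np.savez(n+'2.npz',**c)
a=cv2.imread('pics/top2.png')[190:300,230:340];b=cv2.imread('pics/side2.png')[150:260,225:335]
cv2.imwrite('pics/p2a.png',cv2.resize(a,None,fx=5.4,fy=5.4,interpolation=2));cv2.imwrite('pics/p2b.png',cv2.resize(b,None,fx=5.4,fy=5.4,interpolation=2))
E
```

```text
time_s: 4.95
tool_pos: [0.4368, 0.0794, 0.0262]
tool_rot: [-180.0, -0.1, 176.3]
force: [0.3, -0.6, 0.0]
grip_width: 0.0216
t 4.95 pos [0.4368 0.0794 0.0262] rot [-1.7996e+02 -8.0000e-02  1.7634e+02] F [ 0.27 -0.6   0.01] w 0.0216
tool shift mm [-1.6  0.   2.1]
turn deg [-0.04 -0.08 -0.06]
```

View pics/p2a.png

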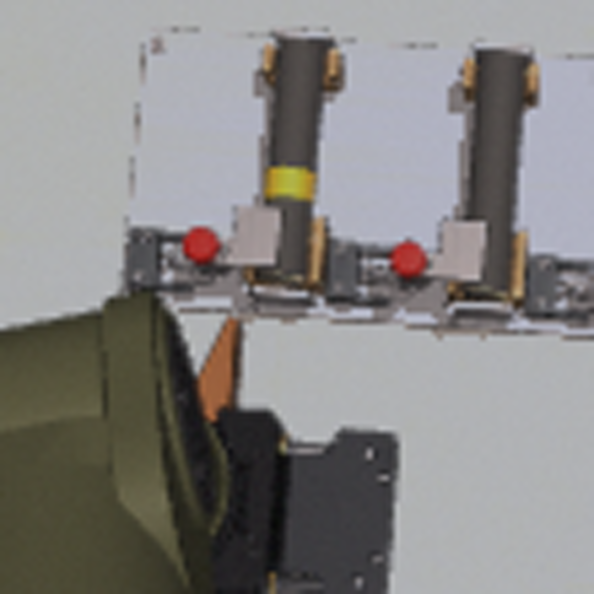

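View pics/p2b.png

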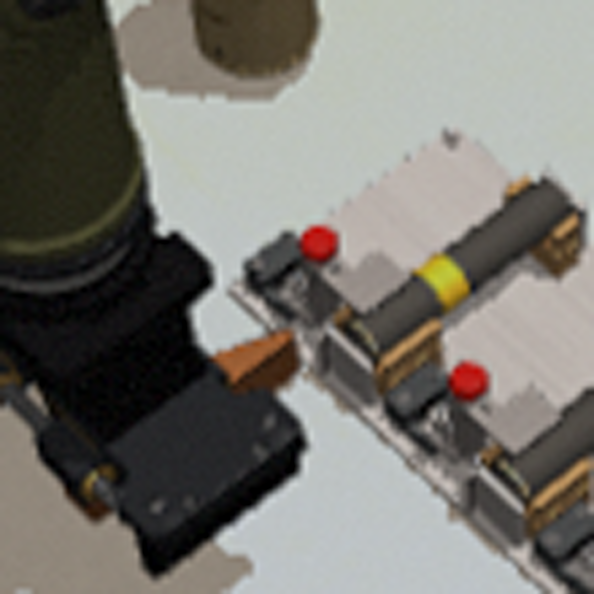

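```bash
cat > ov.py <<'E'
import sys
from h import *
tag=sys.argv[1]; tx,ty,tz,wy=map(float,sys.argv[2:6])   # TCP, wedge yaw
lx,ly=.5572,.0708; ya=np.radians(-3.6)
if len(sys.argv)>6: lx+=float(sys.argv[6]);ly+=float(sys.argv[7])
def L(x,y,z): return np.array([lx+x*np.cos(ya)-y*np.sin(ya),ly+x*np.sin(ya)+y*np.cos(ya),z])
w=np.radians(wy)
def W(x,y,z): x+=.034; return np.array([tx+x*np.cos(w)-y*np.sin(w),ty+x*np.sin(w)+y*np.cos(w),tz-.0175+z])
def proj(c,p):
    f=240/np.tan(np.radians(c['vertical_fov']/2));q=c['world_to_cam']@np.r_[p,1]
    return np.array([c['cx']+f*q[0]/-q[2],c['cy']+f*q[1]/q[2]])
S=9
for n,(r0,c0) in(('top',(220,250)),('side',(180,255))):
    c=dict(np.load(n+tag+'.npz'));im=c['img'][r0:r0+65,c0:c0+85,::-1]
    im=cv2.resize(im,None,fx=S,fy=S,interpolation=cv2.INTER_CUBIC);raw=im.copy()
    def line(pts,col):
        q=np.array([(proj(c,p)-[c0,r0]+.5)*S for p in pts]);cv2.polylines(im,[np.int32(np.round(q))],False,col,1,cv2.LINE_AA)
    line([L(-.010,-.011,.038),L(.02,-.011,.038)],(0,255,0))
    line([L(-.010,-.011,.005),L(.02,-.011,.005)],(0,160,0))
    for z in(.047,): line([L(-.005,-.004,z),L(.005,-.004,z),L(.005,.006,z),L(-.005,.006,z),L(-.005,-.004,z)],(255,0,255))
    line([L(-.005,-.004,.047),L(-.005,-.004,.005)],(255,0,255))
    line([W(.0125,.011,.03),W(.0575,-.007,.03),W(.0575,-.011,.03),W(-.01,-.011,.03)],(255,255,0))
    line([W(.0575,-.011,.03),W(.0575,-.011,.0)],(255,255,0))
    cv2.imwrite(f'pics/ov_{tag}_{n}.png',im);cv2.imwrite(f'pics/raw_{tag}_{n}.png',raw)
E
python3 ov.py 2 .4372 .0794 .0258 -3.6
```

```text
(no output)
```

View pics/ov_2_top.png

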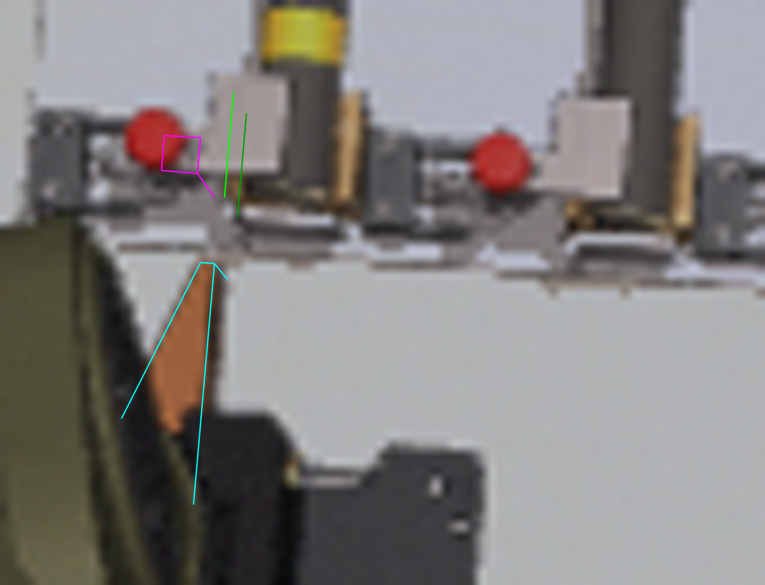

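View pics/ov_2_side.png

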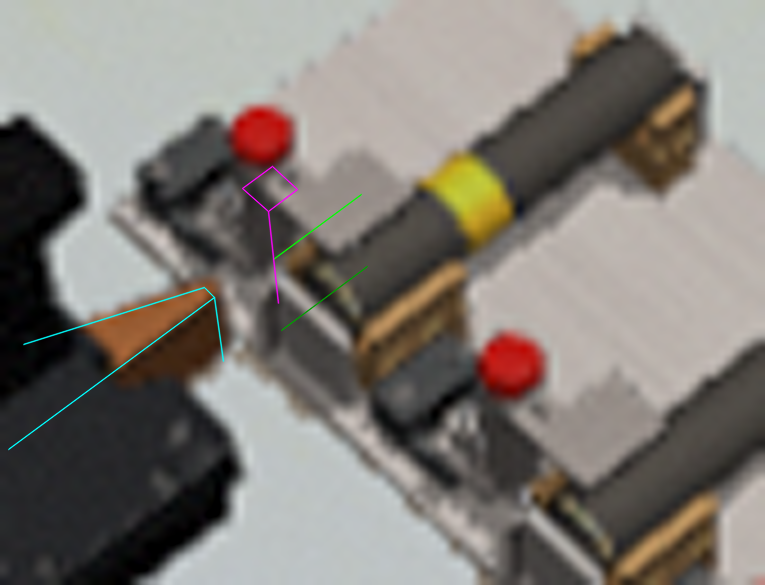

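View pics/raw_2_side.png

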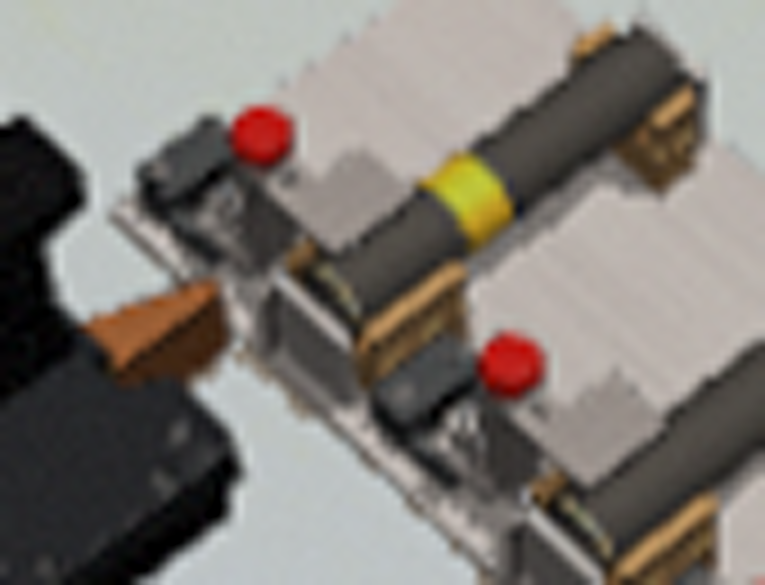

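View pics/raw_2_top.png

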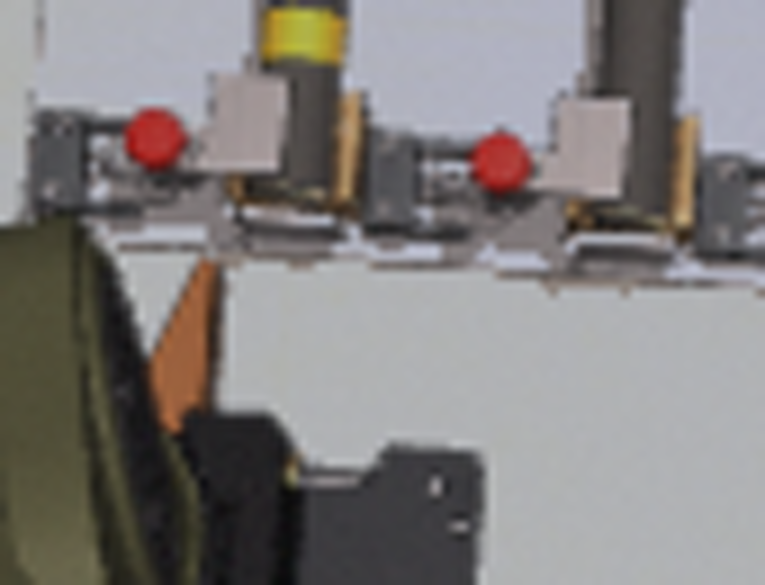

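Run:
```python
from cloud import *
ya=np.radians(-3.6);R=np.array([[np.cos(ya),np.sin(ya)],[-np.sin(ya),np.cos(ya)]])
for n in('top','side'):
    c=dict(np.load(n+'0.npz'));P=cloud(c).reshape(-1,3)
    q=(P[:,:2]-[.5572,.0708])@R.T
    G=np.full((30,36),-1.)
    for k in range(3):
        x=q[:,0];y=q[:,1]+.095*k
        m=(x>-.03)&(x<.03)&(y>-.036)&(y<.036)&(P[:,2]>-.003)
        i=((x[m]+.03)/.002).astype(int);j=((.036-y[m])/.002).astype(int)
        np.maximum.at(G,(i,j),P[m,2])
    print(n,'cols y from +35 to -35 step 2');print('x\\y '+' '.join('%3d'%(35-2*j) for j in range(36)))
    for i in range(29,-1,-1): print('%3d '%(-29+2*i)+' '.join('  .' if g<0 else '%3d'%round(g*1000) for g in G[i]))
```

```text
top cols y from +35 to -35 step 2
x\y  35  33  31  29  27  25  23  21  19  17  15  13  11   9   7   5   3   1  -1  -3  -5  -7  -9 -11 -13 -15 -17 -19 -21 -23 -25 -27 -29 -31 -33 -35
 29   3   6  11   3   4   7   .   4   6   6   7   9  10   .   8   8   7   4   9   7   6   .   .   .   .   .   .  40  37  47  44  51  44  44  48  46
 27   7   6   .   .   8   5   8   9   4   8   4   6   4   6   3   6   9   .   7  10   6   .   6   .   .   .   .  41  44  46  42  47  48  46  43  46
 25  10   7   3   7   9   9   6   8   9   9   .   8   5   5   1   4   4   8   3   4   4   .   7   .   .   .   .   .  41  43  50   .  45  46  44  44
 23   5   7   5   8   6   5   8   9   7   4   7   2   8   6   6   4   4   8   6   4   4   .  49  51   .  53  53  46  53   .  49  52  44   .  48  44
 21   5   3   6   9   4   5   5   4   5   5   7   3   6   4   5   7   1   7   .   6   7   .  53  53   .  54  55  54  52  49  57  53  47  47   .  48
 19  10   6   .   7   4   7   9   2  10   4   6   5   .   7   8   9   .   4   5   3   .   5  57  52   .  52  52  54  53   .  53  55  45  48  47  47
 17   .   8  10   .   8   6   
[... 7444 characters left out ...]
   1   .   0   1   8   1   0   .   7   .   3   5   .   0   .   5   1  31   .   8   .   .   3   8   4   6   2
-23   2   .   .   3   .   3   1   1   2   1   1   2   3   2   .   .   0   2   5   2   0   2   .   1   1   0   .   1   .   .   .   .   2   .   2   .
-25   5   2   .   3   1   .   0   3   2   3   2   .   .   .   1   0   .   3   3   0   4   1   .   3   0   .   1   1   3   1   3   .   2   .   .   1
-27   3   1   2   2   .   .   .   4   .   4   2   1   1   2   .   1   2   .   1   3   1   0   2   1   1   3   3   0   0   1   .   .   .   2   1   .
-29   3   1   1   2   1   3   2   2   2   .   1   4   0   4   1   .   2   2   1   .   1   .   .   2   1   2   3   1   .   1   .   0   1   .   5   3
```

```bash
python3 -m pendant '[{"rx":0,"ry":0,"rz":0,"tx":-6,"ty":0,"tz":1.2,"jaw":15},{"rx":0,"ry":0,"rz":0,"tx":-6,"ty":0,"tz":0,"jaw":15},{"rx":0,"ry":0,"rz":0,"tx":-5,"ty":0,"tz":0,"jaw":15},{"rx":0,"ry":0,"rz":0,"tx":-4,"ty":0,"tz":0,"jaw":15},{"rx":0,"ry":0,"rz":0,"tx":-3,"ty":0,"tz":0,"jaw":15},{"rx":0,"ry":0,"rz":0,"tx":0,"ty":0,"tz":0,"jaw":15},{"rx":0,"ry":0,"rz":0,"tx":0,"ty":0,"tz":0,"jaw":15}]'
python3 - <<'E'
from h import *
for n in('top','side'):
    c=cam(n,n+'3.png');np.savez(n+'3.npz',**c)
o=env.get_obs();print(o['tool_pos'],o['tool_rot'],o['force'])
E
python3 go.py .4634 .0777 .024 -3.6
python3 ov.py 3 .4624 .0777 .0245 -3.6
```

```text
time_s: 5.63
tool_pos: [0.4619, 0.0783, 0.0257]
tool_rot: [179.9, 0.1, 176.3]
force: [-0.9, 5.1, -2.4]
grip_width: 0.0218
[0.46182854 0.07822887 0.02574321] [1.79945876e+02 7.72678664e-02 1.76318513e+02] [ 0.73548426  5.41281065 -2.36031453]
t 5.7333 pos [0.4618 0.0782 0.0257] rot [1.7995e+02 8.0000e-02 1.7632e+02] F [ 0.74  5.41 -2.36] w 0.0217
tool shift mm [-1.6 -0.4  1.7]
turn deg [ 0.05  0.08 -0.08]
```

View pics/raw_3_top.png

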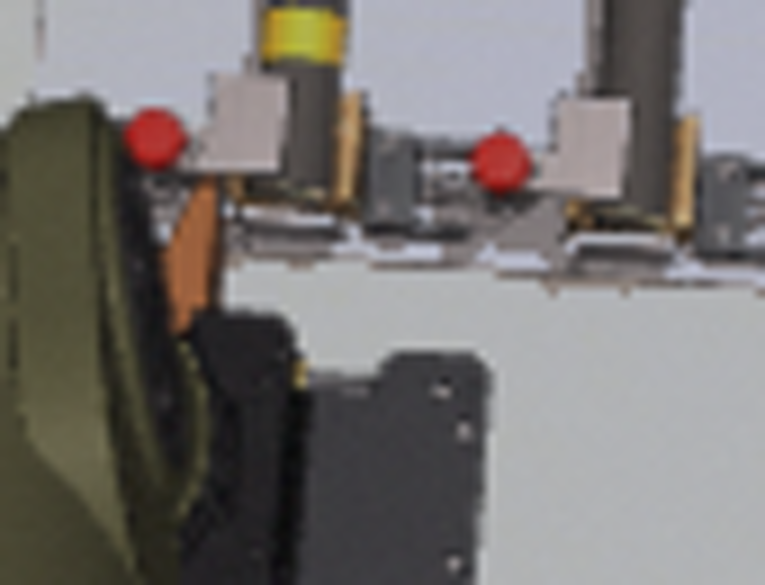

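View pics/raw_3_side.png

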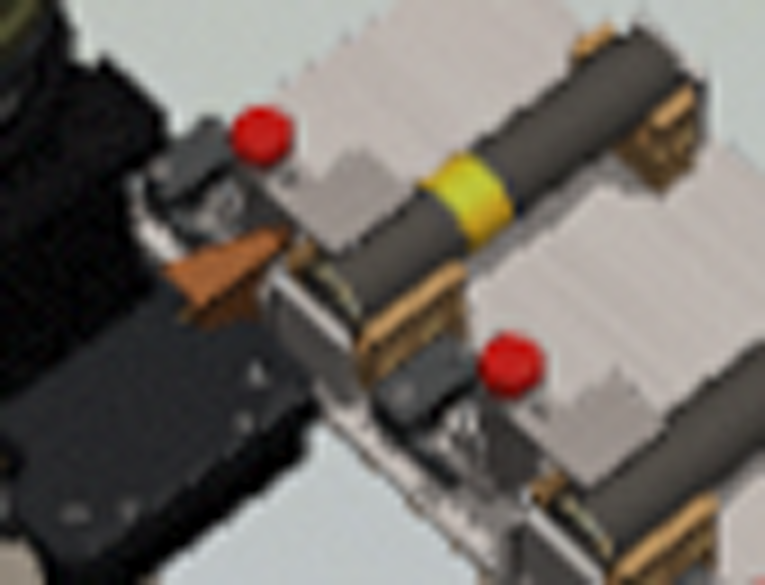

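```bash
python3 -m pendant '[{"rx":0,"ry":0,"rz":0,"tx":0,"ty":0.8,"tz":0,"jaw":15},{"rx":0,"ry":0,"rz":0,"tx":-3,"ty":0,"tz":0,"jaw":15},{"rx":0,"ry":0,"rz":0,"tx":-3,"ty":0,"tz":0,"jaw":15},{"rx":0,"ry":0,"rz":0,"tx":0,"ty":0,"tz":0,"jaw":15}]'
python3 -m pendant '[{"rx":0,"ry":0,"rz":0,"tx":-3,"ty":0,"tz":0,"jaw":15},{"rx":0,"ry":0,"rz":0,"tx":-3,"ty":0,"tz":0,"jaw":15},{"rx":0,"ry":0,"rz":0,"tx":0,"ty":0,"tz":0,"jaw":15}]'
python3 -m pendant '[{"rx":0,"ry":0,"rz":0,"tx":-3,"ty":0,"tz":0,"jaw":15},{"rx":0,"ry":0,"rz":0,"tx":-3,"ty":0,"tz":0,"jaw":15},{"rx":0,"ry":0,"rz":0,"tx":0,"ty":0,"tz":0,"jaw":15}]'
python3 - <<'E'
from h import *
for n in('top','side'):
    c=cam(n,n+'4.png');np.savez(n+'4.npz',**c)
E
python3 ov.py 4 .4824 .0777 .0245 -3.6
```

```text
time_s: 6.07
tool_pos: [0.4669, 0.0781, 0.0255]
tool_rot: [180.0, -0.1, 176.3]
force: [-1.6, 4.5, -1.2]
grip_width: 0.0218
time_s: 6.32
tool_pos: [0.4706, 0.078, 0.0248]
tool_rot: [-180.0, -0.4, 176.3]
force: [-6.5, 4.9, 2.0]
grip_width: 0.0218
time_s: 6.57
tool_pos: [0.4747, 0.0777, 0.024]
tool_rot: [-180.0, -0.6, 176.3]
force: [-7.9, 5.4, 0.1]
grip_width: 0.0218
```

View pics/raw_4_top.png

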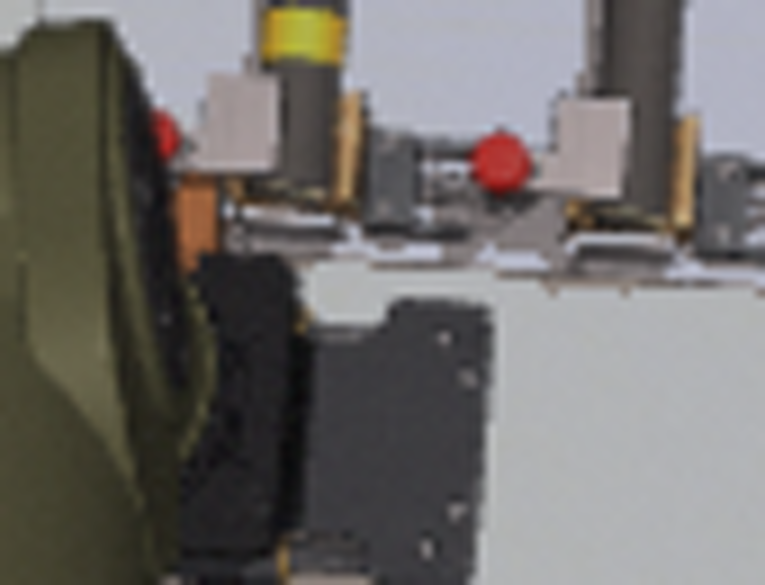

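View pics/raw_4_side.png

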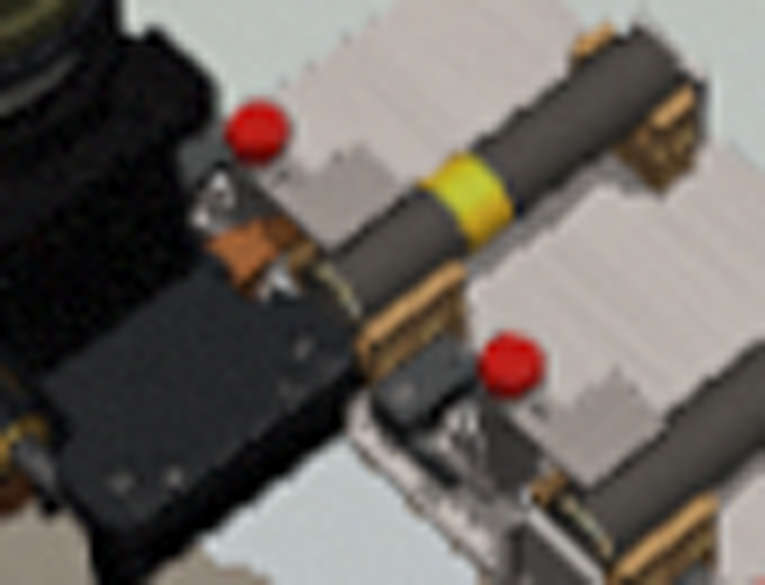

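```bash
python3 -m pendant '[{"rx":0,"ry":0,"rz":0,"tx":-2,"ty":0.5,"tz":0,"jaw":15},{"rx":0,"ry":0,"rz":0,"tx":-4,"ty":0,"tz":0,"jaw":15},{"rx":0,"ry":0,"rz":0,"tx":-4,"ty":0,"tz":0,"jaw":15},{"rx":0,"ry":0,"rz":0,"tx":0,"ty":0,"tz":0,"jaw":15}]' 45
python3 -m pendant '[{"rx":0,"ry":0,"rz":0,"tx":-4,"ty":0,"tz":0,"jaw":15},{"rx":0,"ry":0,"rz":0,"tx":-4,"ty":0,"tz":0,"jaw":15},{"rx":0,"ry":0,"rz":0,"tx":0,"ty":0,"tz":0,"jaw":15}]'
python3 -m pendant '[{"rx":0,"ry":0,"rz":0,"tx":-4,"ty":0,"tz":0,"jaw":15},{"rx":0,"ry":0,"rz":0,"tx":-4,"ty":0,"tz":0,"jaw":15},{"rx":0,"ry":0,"rz":0,"tx":0,"ty":0,"tz":0,"jaw":15}]'
python3 - <<'E'
from h import *
for n in('top','side'):
    c=cam(n,n+'5.png');np.savez(n+'5.npz',**c)
E
python3 ov.py 5 .4824 .0777 .0245 -3.6
```

```text
time_s: 7.0
tool_pos: [0.4841, 0.0773, 0.0235]
tool_rot: [-179.9, -0.7, 176.3]
force: [-8.0, 5.5, -2.5]
grip_width: 0.0218
time_s: 7.25
tool_pos: [0.4916, 0.077, 0.0233]
tool_rot: [-179.9, -0.7, 176.3]
force: [-9.2, 6.1, -2.7]
grip_width: 0.0216
time_s: 7.5
tool_pos: [0.4991, 0.0766, 0.0231]
tool_rot: [-179.9, -0.8, 176.3]
force: [-10.1, 6.4, -2.4]
grip_width: 0.022
```

View pics/raw_5_top.png

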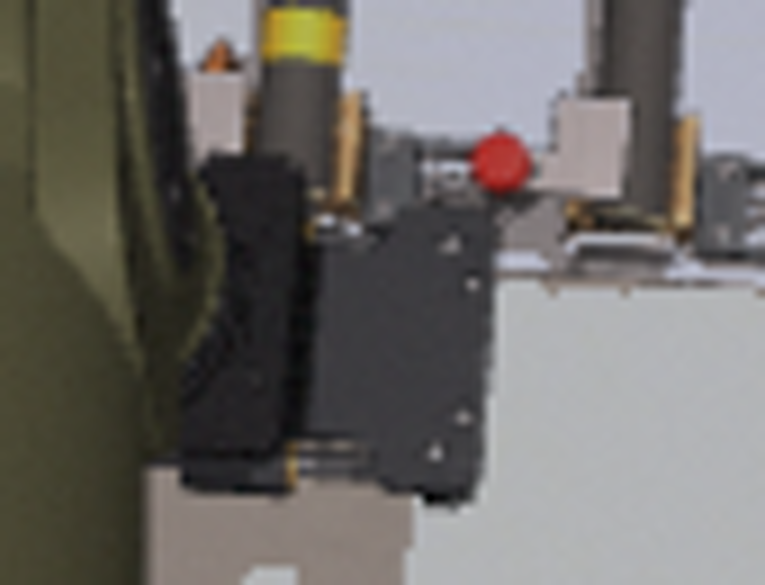

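View pics/raw_5_side.png

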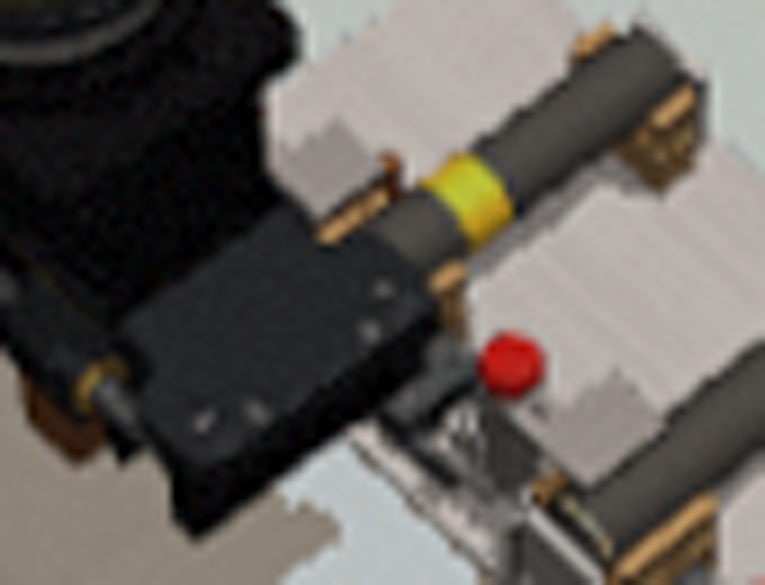

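```bash
python3 -m pendant '[{"rx":0,"ry":0,"rz":0,"tx":-4,"ty":0.3,"tz":0,"jaw":15},{"rx":0,"ry":0,"rz":0,"tx":-4,"ty":0,"tz":0,"jaw":15},{"rx":0,"ry":0,"rz":0,"tx":-4,"ty":0,"tz":0,"jaw":15},{"rx":0,"ry":0,"rz":0,"tx":0,"ty":0,"tz":0,"jaw":15}]'
python3 -m pendant '[{"rx":0,"ry":0,"rz":0,"tx":-3,"ty":0,"tz":0,"jaw":15},{"rx":0,"ry":0,"rz":0,"tx":-3,"ty":0,"tz":0,"jaw":15},{"rx":0,"ry":0,"rz":0,"tx":0,"ty":0,"tz":0,"jaw":15},{"rx":0,"ry":0,"rz":0,"tx":0,"ty":0,"tz":0,"jaw":15}]'
```

```text
time_s: 7.93
tool_pos: [0.5121, 0.0759, 0.0233]
tool_rot: [-180.0, -0.7, 176.3]
force: [-7.9, 4.8, -3.5]
grip_width: 0.0214
time_s: 8.27
tool_pos: [0.5186, 0.0755, 0.0236]
tool_rot: [-180.0, -0.6, 176.2]
force: [-7.6, 5.0, -2.8]
grip_width: 0.022
```

```bash
python3 -m pendant '[{"rx":0,"ry":0,"rz":0,"tx":-2.5,"ty":0,"tz":0,"jaw":15},{"rx":0,"ry":0,"rz":0,"tx":0,"ty":0,"tz":0,"jaw":15},{"rx":0,"ry":0,"rz":0,"tx":0,"ty":0,"tz":0,"jaw":15}]'
python3 - <<'E'
from h import *
for n in('top','side'):
    c=cam(n,n+'6.png');np.savez(n+'6.npz',**c)
E
python3 ov.py 6 .5210 .0755 .0240 -3.6
```

```text
time_s: 8.52
tool_pos: [0.521, 0.0754, 0.0236]
tool_rot: [-180.0, -0.6, 176.2]
force: [-7.7, 6.0, -2.0]
grip_width: 0.0217
```

View pics/ov_6_top.png

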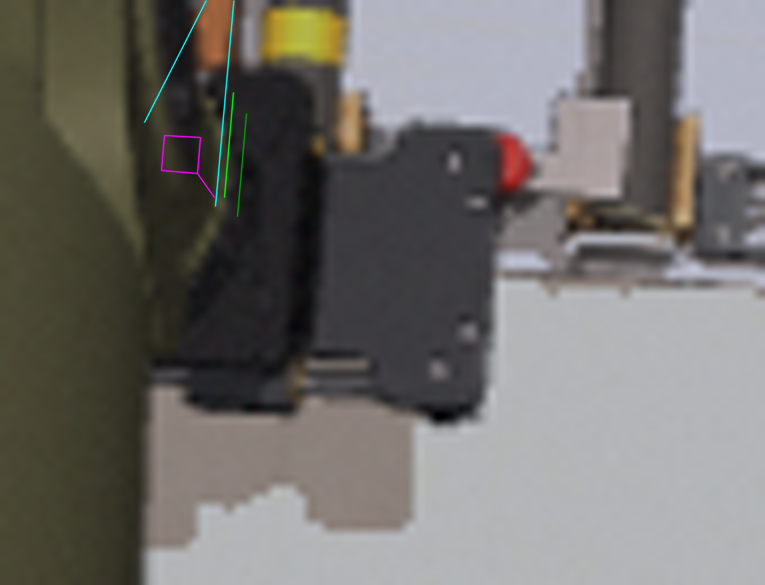

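View pics/ov_6_side.png

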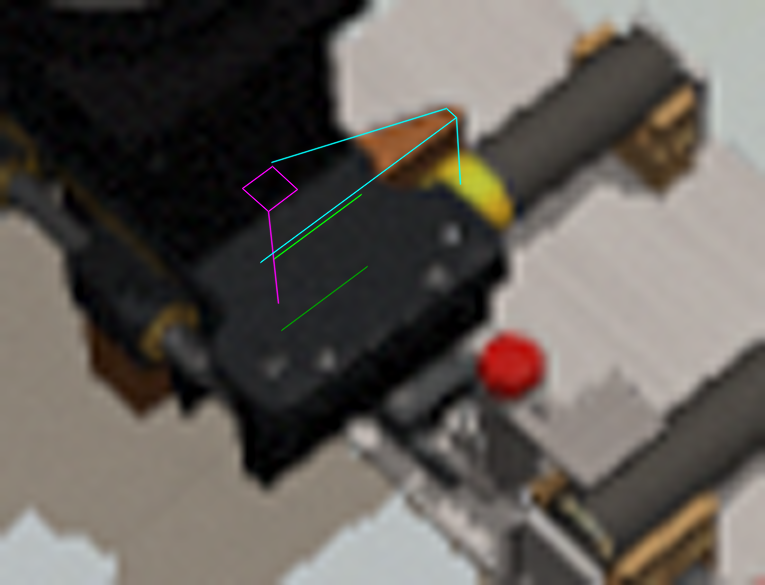

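```bash
python3 -m pendant '[{"rx":0,"ry":0,"rz":0,"tx":0,"ty":0,"tz":0,"jaw":28},{"rx":0,"ry":0,"rz":0,"tx":0,"ty":0,"tz":0,"jaw":36},{"rx":0,"ry":0,"rz":0,"tx":0,"ty":0,"tz":0,"jaw":44},{"rx":0,"ry":0,"rz":0,"tx":0,"ty":0,"tz":0,"jaw":44},{"rx":0,"ry":0,"rz":0,"tx":0,"ty":0,"tz":0,"jaw":44}]'
python3 -m pendant '[{"rx":0,"ry":0,"rz":0,"tx":2,"ty":0,"tz":-8,"jaw":44},{"rx":0,"ry":0,"rz":0,"tx":0,"ty":0,"tz":-20,"jaw":44},{"rx":0,"ry":0,"rz":0,"tx":0,"ty":0,"tz":-30,"jaw":44},{"rx":0,"ry":0,"rz":0,"tx":0,"ty":0,"tz":-30,"jaw":44},{"rx":0,"ry":0,"rz":0,"tx":20,"ty":-35,"tz":-20,"jaw":44},{"rx":0,"ry":0,"rz":0,"tx":20,"ty":-35,"tz":0,"jaw":44},{"rx":0,"ry":0,"rz":0,"tx":20,"ty":-35,"tz":0,"jaw":44},{"rx":0,"ry":0,"rz":0,"tx":0,"ty":-30,"tz":0,"jaw":44},{"rx":0,"ry":0,"rz":0,"tx":0,"ty":0,"tz":0,"jaw":44}]'
python3 - <<'E'
from h import *
for n in('top','side'):
    c=cam(n,n+'7.png');np.savez(n+'7.npz',**c)
E
python3 ov.py 7 .5210 .0755 .0240 -3.6
```

```text
time_s: 9.03
tool_pos: [0.5265, 0.0739, 0.026]
tool_rot: [-180.0, 0.1, 176.2]
force: [0.8, 0.2, -0.0]
grip_width: 0.0421
time_s: 9.78
tool_pos: [0.4553, -0.06, 0.1332]
tool_rot: [-179.9, 0.1, 175.8]
force: [0.7, -0.2, 0.4]
grip_width: 0.0438
```

View pics/ov_7_top.png

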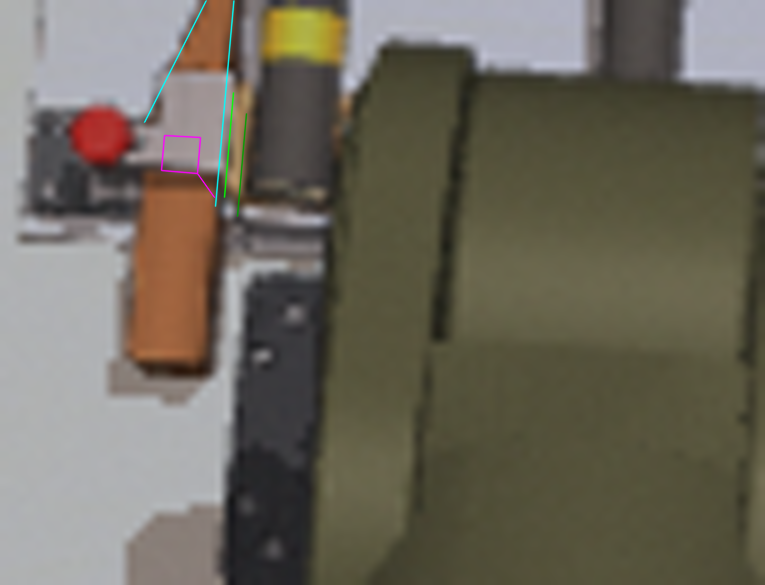

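View pics/raw_7_side.png

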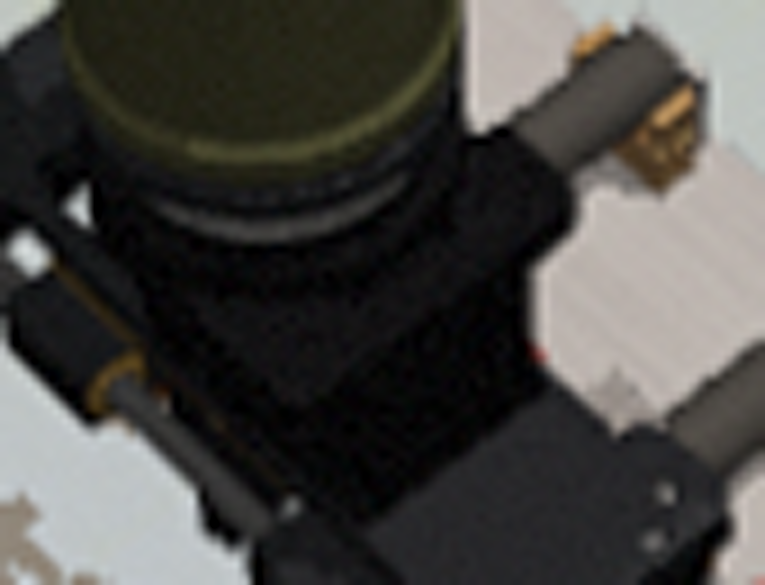

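```bash
python3 - <<'E'
from cloud import *
for t in('0','7'):
    c=dict(np.load('top'+t+'.npz'));P=cloud(c);im=c['img'].astype(int)
    m=(im[...,0]>120)&(im[...,1]<80)&(im[...,2]<80)&(P[...,0]>.5)&(P[...,0]<.6)&(P[...,1]>.05)&(P[...,1]<.12)
    v,u=np.nonzero(m);print(m.sum(),u.mean(),v.mean(),px2w(c,u.mean(),v.mean(),.065),c['range_z'][m].mean())
c=dict(np.load('top7.npz'))
for u,v in((128,362),(205,358),(143,185),(217,205)): print(px2w(c,250+u/9-.45,220+v/9-.45,.035))
# sleeve silhouettes: tape band
P=cloud(c)
E
python3 go.py .6241 .0355 .1332 -3.6
```

```text
30 266.7 234.73333333333332 [0.55871256 0.07651751 0.065     ] 1.1653104
35 261.25714285714287 234.9142857142857 [0.55819    0.08991605 0.065     ] 1.166692
[0.50024491 0.08633951 0.035     ]
[0.50148022 0.06490696 0.035     ]
[0.55026054 0.08342889 0.035     ]
[0.54468842 0.06254751 0.035     ]
t 9.8833 pos [ 0.4568 -0.0545  0.133 ] rot [1.7994e+02 1.0000e-01 1.7606e+02] F [0.26 0.76 0.6 ] w 0.0443
tool shift mm [-160.7  101.2    0.2]
turn deg [ 0.05  0.1  -0.34]
```

```bash
python3 -m pendant '[{"rx":0,"ry":0,"rz":-0.3,"tx":-20,"ty":12,"tz":0,"jaw":36},{"rx":0,"ry":0,"rz":0,"tx":-30,"ty":18,"tz":0,"jaw":36},{"rx":0,"ry":0,"rz":0,"tx":-30,"ty":18,"tz":0,"jaw":36},{"rx":0,"ry":0,"rz":0,"tx":-30,"ty":18,"tz":0,"jaw":36},{"rx":0,"ry":0,"rz":0,"tx":-30,"ty":18,"tz":0,"jaw":36},{"rx":0,"ry":0,"rz":0,"tx":-20,"ty":15,"tz":0,"jaw":36},{"rx":0,"ry":0,"rz":0,"tx":0,"ty":0,"tz":0,"jaw":36},{"rx":0,"ry":0,"rz":0,"tx":0,"ty":0,"tz":0,"jaw":36},{"rx":0,"ry":0,"rz":0,"tx":0,"ty":0,"tz":0,"jaw":36}]'
python3 go.py .6271 .0362 .030 -3.6
```

```text
time_s: 10.63
tool_pos: [0.6217, 0.0363, 0.1315]
tool_rot: [-180.0, -0.1, 176.6]
force: [-0.5, -0.4, -0.5]
grip_width: 0.036
t 10.6333 pos [0.6217 0.0363 0.1315] rot [-1.7997e+02 -9.0000e-02  1.7662e+02] F [-0.48 -0.37 -0.49] w 0.036
tool shift mm [ -5.5   0.3 101.5]
turn deg [-0.03 -0.09  0.22]
```

```bash
python3 -m pendant '[{"rx":0,"ry":0,"rz":0.1,"tx":-5,"ty":0,"tz":20,"jaw":36},{"rx":0,"ry":0,"rz":0,"tx":0,"ty":0,"tz":25,"jaw":36},{"rx":0,"ry":0,"rz":0,"tx":0,"ty":0,"tz":15,"jaw":36},{"rx":0,"ry":0,"rz":0,"tx":0,"ty":0,"tz":0,"jaw":36},{"rx":0,"ry":0,"rz":0,"tx":0,"ty":0,"tz":0,"jaw":36}]'
python3 - <<'E'
from h import *
for n in('top','side'):
    c=cam(n,n+'8.png');np.savez(n+'8.npz',**c)
b=c['img'][140:240,240:380,::-1];cv2.imwrite('pics/s8.png',cv2.resize(b,None,fx=5.7,fy=5.7,interpolation=2))
E
python3 go.py .6271 .0362 .030 -3.6
```

```text
time_s: 11.05
tool_pos: [0.6261, 0.0348, 0.0719]
tool_rot: [-180.0, -0.1, 176.4]
force: [0.9, -0.1, 0.3]
grip_width: 0.0363
t 11.15 pos [0.628  0.035  0.0737] rot [1.7997e+02 1.2000e-01 1.7642e+02] F [ 0.03 -0.9   0.38] w 0.0361
tool shift mm [ 1.   1.1 43.7]
turn deg [0.03 0.12 0.02]
```

View pics/s8.png

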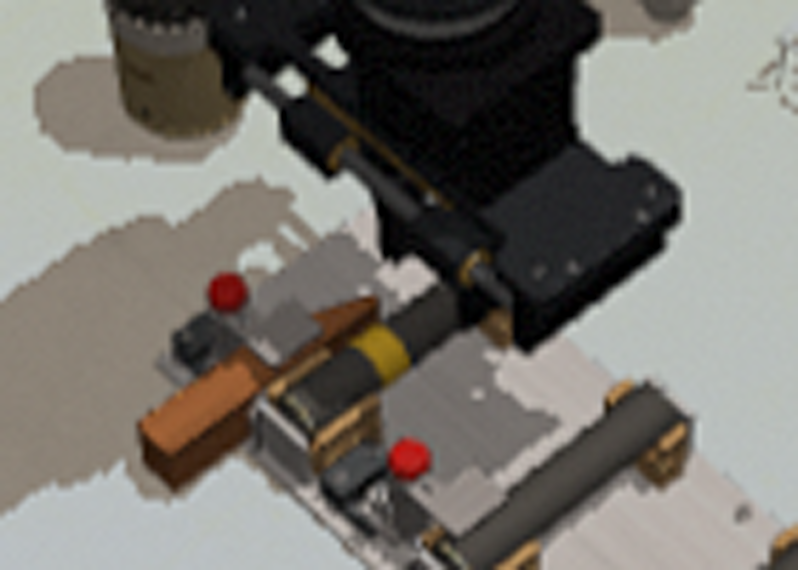

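```bash
python3 -m pendant '[{"rx":0,"ry":0,"rz":0,"tx":0,"ty":1,"tz":15,"jaw":36},{"rx":0,"ry":0,"rz":0,"tx":0,"ty":0,"tz":15,"jaw":36},{"rx":0,"ry":0,"rz":0,"tx":0,"ty":0,"tz":8,"jaw":36},{"rx":0,"ry":0,"rz":0,"tx":0,"ty":0,"tz":4.5,"jaw":36},{"rx":0,"ry":0,"rz":0,"tx":0,"ty":0,"tz":0,"jaw":36},{"rx":0,"ry":0,"rz":0,"tx":0,"ty":0,"tz":0,"jaw":36}]'
python3 go.py .6271 .0362 .030 -3.6
```

```text
time_s: 11.65
tool_pos: [0.628, 0.0363, 0.0304]
tool_rot: [180.0, 0.1, 176.4]
force: [1.0, -0.2, 0.4]
grip_width: 0.0359
t 11.65 pos [0.628  0.0363 0.0304] rot [1.7999e+02 6.0000e-02 1.7644e+02] F [ 0.97 -0.17  0.43] w 0.0359
tool shift mm [ 0.9 -0.1  0.4]
turn deg [0.01 0.06 0.04]
```

```bash
python3 -m pendant '[{"rx":0,"ry":0,"rz":0,"tx":0,"ty":0,"tz":0,"jaw":28},{"rx":0,"ry":0,"rz":0,"tx":0,"ty":0,"tz":0,"jaw":24},{"rx":0,"ry":0,"rz":0,"tx":0,"ty":0,"tz":0,"jaw":18},{"rx":0,"ry":0,"rz":0,"tx":0,"ty":0,"tz":0,"jaw":15},{"rx":0,"ry":0,"rz":0,"tx":0,"ty":0,"tz":0,"jaw":15},{"rx":0,"ry":0,"rz":0,"tx":0,"ty":0,"tz":0,"jaw":15}]' 40
python3 -m pendant '[{"rx":0,"ry":0,"rz":0,"tx":0,"ty":0,"tz":-5,"jaw":15},{"rx":0,"ry":0,"rz":0,"tx":0,"ty":0,"tz":-10,"jaw":15},{"rx":0,"ry":0,"rz":0,"tx":0,"ty":0,"tz":-10,"jaw":15},{"rx":0,"ry":0,"rz":0,"tx":0,"ty":0,"tz":-10,"jaw":15},{"rx":0,"ry":0,"rz":0,"tx":0,"ty":0,"tz":-10,"jaw":15},{"rx":0,"ry":0,"rz":0,"tx":0,"ty":0,"tz":-10,"jaw":15},{"rx":0,"ry":0,"rz":0,"tx":0,"ty":0,"tz":-20,"jaw":15},{"rx":0,"ry":0,"rz":0,"tx":0,"ty":0,"tz":-20,"jaw":15},{"rx":0,"ry":0,"rz":0,"tx":0,"ty":0,"tz":0,"jaw":15}]'
python3 - <<'E'
from h import *
for n in('top','side'):
    c=cam(n,n+'9.png');np.savez(n+'9.npz',**c)
b=c['img'][120:240,220:380,::-1];cv2.imwrite('pics/s9.png',cv2.resize(b,None,fx=5,fy=5,interpolation=2))
E
python3 go.py .45 -.348 .125 -3.6
```

```text
time_s: 12.15
tool_pos: [0.628, 0.0366, 0.0303]
tool_rot: [180.0, 0.1, 176.5]
force: [0.0, 0.9, 3.2]
grip_width: 0.0225
time_s: 12.9
tool_pos: [0.6303, 0.0363, 0.1299]
tool_rot: [179.9, 0.4, 176.4]
force: [1.1, 0.4, -0.3]
grip_width: 0.0224
t 13.0 pos [0.6282 0.0364 0.126 ] rot [1.7996e+02 1.4000e-01 1.7645e+02] F [ 0.3   0.69 -1.06] w 0.0225
tool shift mm [ 1.540e+02 -3.947e+02  3.000e-01]
turn deg [0.04 0.14 0.05]
```

View pics/s9.png

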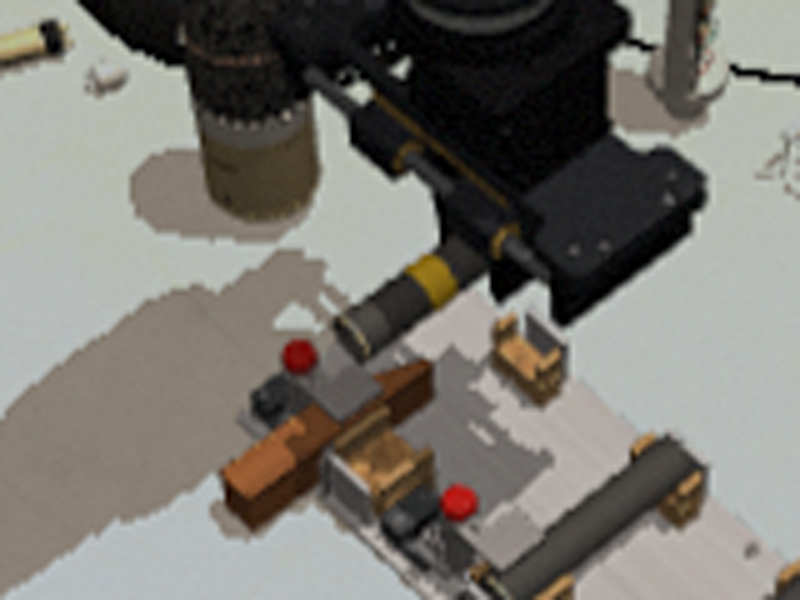

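View pics/top9.png

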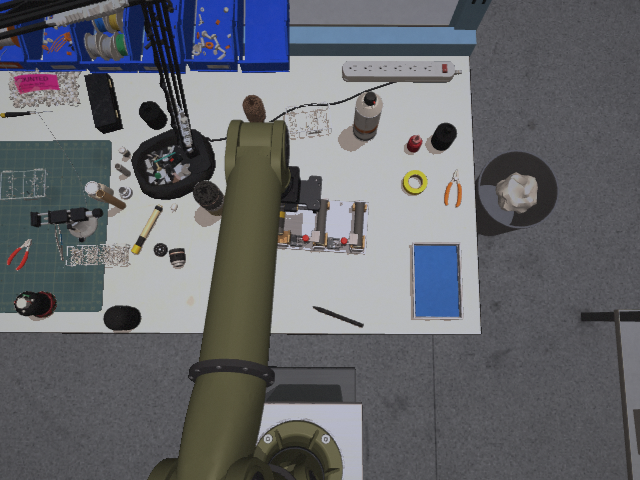

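```bash
python3 -m pendant '[{"rx":0,"ry":0,"rz":0,"tx":0,"ty":0,"tz":-20,"jaw":15},{"rx":0,"ry":0,"rz":0,"tx":0,"ty":0,"tz":-20,"jaw":15},{"rx":0,"ry":0,"rz":0,"tx":4,"ty":-12,"tz":0,"jaw":15},{"rx":0,"ry":0,"rz":0,"tx":7,"ty":-20,"tz":0,"jaw":15},{"rx":0,"ry":0,"rz":0,"tx":9,"ty":-28,"tz":0,"jaw":15},{"rx":0,"ry":0,"rz":0,"tx":9,"ty":-28,"tz":0,"jaw":15},{"rx":0,"ry":0,"rz":0,"tx":9,"ty":-28,"tz":0,"jaw":15},{"rx":0,"ry":0,"rz":0,"tx":9,"ty":-28,"tz":0,"jaw":15},{"rx":0,"ry":0,"rz":0,"tx":9,"ty":-28,"tz":0,"jaw":15},{"rx":0,"ry":0,"rz":0,"tx":9,"ty":-28,"tz":0,"jaw":15},{"rx":0,"ry":0,"rz":0,"tx":9,"ty":-28,"tz":0,"jaw":15},{"rx":0,"ry":0,"rz":0,"tx":9,"ty":-28,"tz":0,"jaw":15},{"rx":0,"ry":0,"rz":0,"tx":9,"ty":-28,"tz":0,"jaw":15},{"rx":0,"ry":0,"rz":0,"tx":9,"ty":-28,"tz":0,"jaw":15},{"rx":0,"ry":0,"rz":0,"tx":9,"ty":-28,"tz":0,"jaw":15},{"rx":0,"ry":0,"rz":0,"tx":9,"ty":-27,"tz":0,"jaw":15},{"rx":0,"ry":0,"rz":0,"tx":9,"ty":-28,"tz":0,"jaw":15},{"rx":0,"ry":0,"rz":0,"tx":0,"ty":0,"tz":0,"jaw":15},{"rx":0,"ry":0,"rz":0,"tx":0,"ty":0,"tz":0,"jaw":15}]'
python3 - <<'E'
from h import *
for n in('top','side'):
    c=cam(n,n+'10.png');np.savez(n+'10.npz',**c)
E
python3 go.py .475 -.35 .03 -3.6
```

```text
time_s: 14.58
tool_pos: [0.4724, -0.3522, 0.1632]
tool_rot: [180.0, -0.1, 176.1]
force: [-0.2, 1.2, -1.1]
grip_width: 0.0228
t 14.6833 pos [ 0.4748 -0.349   0.1633] rot [ 1.7991e+02 -8.0000e-02  1.7646e+02] F [ 0.28  0.02 -0.35] w 0.0226
tool shift mm [ -0.4  -1.2 133.3]
turn deg [ 0.09 -0.08  0.06]
```

View pics/side10.png

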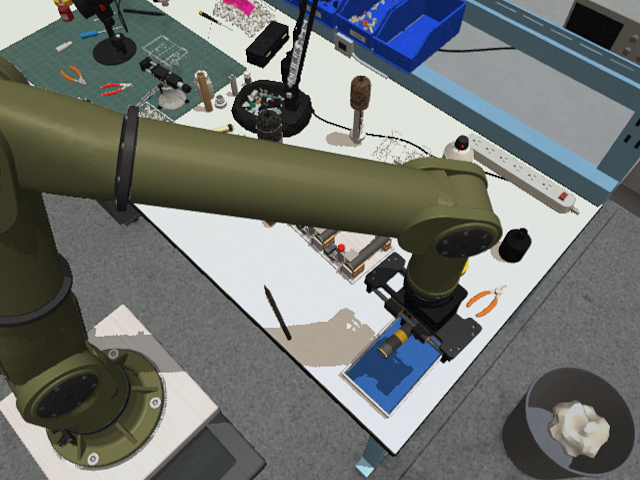

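```bash
python3 -m pendant '[{"rx":0,"ry":0,"rz":0,"tx":0,"ty":-1,"tz":20,"jaw":15},{"rx":0,"ry":0,"rz":0,"tx":0,"ty":0,"tz":30,"jaw":15},{"rx":0,"ry":0,"rz":0,"tx":0,"ty":0,"tz":30,"jaw":15},{"rx":0,"ry":0,"rz":0,"tx":0,"ty":0,"tz":25,"jaw":15},{"rx":0,"ry":0,"rz":0,"tx":0,"ty":0,"tz":15,"jaw":15},{"rx":0,"ry":0,"rz":0,"tx":0,"ty":0,"tz":10,"jaw":15},{"rx":0,"ry":0,"rz":0,"tx":0,"ty":0,"tz":8,"jaw":15},{"rx":0,"ry":0,"rz":0,"tx":0,"ty":0,"tz":0,"jaw":15},{"rx":0,"ry":0,"rz":0,"tx":0,"ty":0,"tz":0,"jaw":15}]'
python3 - <<'E'
from h import *
for n in('top','side'):
    c=cam(n,n+'11.png');np.savez(n+'11.npz',**c)
b=c['img'][280:420,320:480,::-1];cv2.imwrite('pics/s11.png',cv2.resize(b,None,fx=4.2,fy=4.2,interpolation=2))
E
python3 go.py .475 -.35 .021 -3.6
```

```text
time_s: 15.43
tool_pos: [0.4758, -0.3507, 0.0269]
tool_rot: [-180.0, 0.0, 176.5]
force: [1.2, -1.4, 0.5]
grip_width: 0.0226
t 15.5333 pos [ 0.4761 -0.3514  0.0278] rot [-1.7995e+02  1.2000e-01  1.7647e+02] F [-0.04  0.   -0.41] w 0.0227
tool shift mm [1.2 1.3 6.8]
turn deg [-0.05  0.12  0.07]
```

View pics/s11.png

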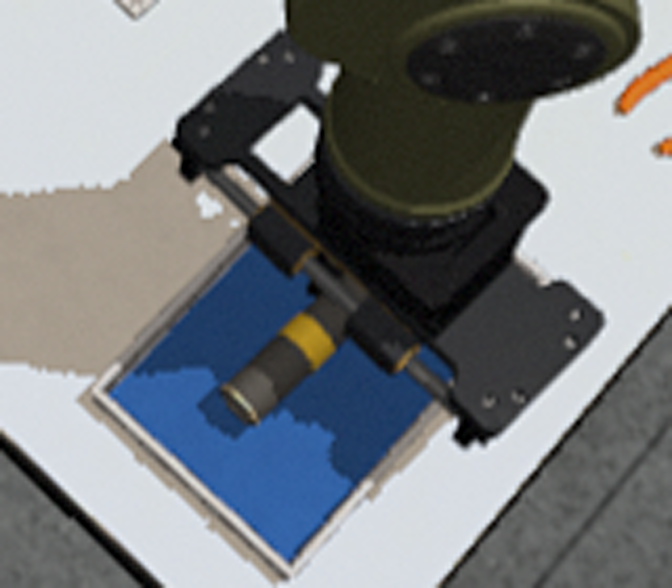

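Sleeve lies over the mat, inside the rim. Lowering a further 6 mm, then opening slowly.

```bash
python3 -m pendant '[{"rx":0,"ry":0,"rz":0,"tx":0,"ty":0,"tz":4,"jaw":15},{"rx":0,"ry":0,"rz":0,"tx":0,"ty":0,"tz":2.5,"jaw":15},{"rx":0,"ry":0,"rz":0,"tx":0,"ty":0,"tz":0,"jaw":15},{"rx":0,"ry":0,"rz":0,"tx":0,"ty":0,"tz":0,"jaw":15}]' 
python3 -m pendant '[{"rx":0,"ry":0,"rz":0,"tx":0,"ty":0,"tz":0,"jaw":23},{"rx":0,"ry":0,"rz":0,"tx":0,"ty":0,"tz":0,"jaw":24},{"rx":0,"ry":0,"rz":0,"tx":0,"ty":0,"tz":0,"jaw":25},{"rx":0,"ry":0,"rz":0,"tx":0,"ty":0,"tz":0,"jaw":28},{"rx":0,"ry":0,"rz":0,"tx":0,"ty":0,"tz":0,"jaw":36},{"rx":0,"ry":0,"rz":0,"tx":0,"ty":0,"tz":0,"jaw":40},{"rx":0,"ry":0,"rz":0,"tx":0,"ty":0,"tz":0,"jaw":40}]' 5
python3 -m pendant '[{"rx":0,"ry":0,"rz":0,"tx":0,"ty":0,"tz":-10,"jaw":40},{"rx":0,"ry":0,"rz":0,"tx":0,"ty":0,"tz":-20,"jaw":40},{"rx":0,"ry":0,"rz":0,"tx":0,"ty":0,"tz":-30,"jaw":40},{"rx":0,"ry":0,"rz":0,"tx":0,"ty":0,"tz":-40,"jaw":40},{"rx":0,"ry":0,"rz":0,"tx":-30,"ty":0,"tz":-40,"jaw":40},{"rx":0,"ry":0,"rz":0,"tx":-35,"ty":0,"tz":-20,"jaw":40},{"rx":0,"ry":0,"rz":0,"tx":-35,"ty":0,"tz":0,"jaw":40},{"rx":0,"ry":0,"rz":0,"tx":-35,"ty":0,"tz":0,"jaw":40},{"rx":0,"ry":0,"rz":0,"tx":0,"ty":0,"tz":0,"jaw":40}]'
python3 - <<'E'
from cloud import *
for n in('top','side'):
    c=cam(n,n+'12.png');np.savez(n+'12.npz',**c)
    P=cloud(c);m=(P[...,0]>.37)&(P[...,0]<.53)&(abs(P[...,1]+.35)<.045)&(P[...,2]>.014)&(P[...,2]<.04)
    if m.sum()>30:
        q=P[m];print(n,m.sum(),q.mean(0),q.min(0),q.max(0))
        for a,b in((.39,.42),(.42,.45),(.45,.48),(.48,.51)):
            s=(q[:,0]>a)&(q[:,0]<b)&(q[:,2]>.021); print(a,s.sum(),np.percentile(q[s][:,2],90) if s.sum() else 0)
E
```

```text
time_s: 15.87
tool_pos: [0.4751, -0.3509, 0.02]
tool_rot: [180.0, -0.0, 176.4]
force: [-0.5, -0.3, -0.5]
grip_width: 0.0227
time_s: 16.45
tool_pos: [0.4752, -0.351, 0.0201]
tool_rot: [180.0, 0.0, 176.5]
force: [-1.2, -0.4, -0.2]
grip_width: 0.0373
time_s: 17.2
tool_pos: [0.612, -0.3557, 0.1726]
tool_rot: [180.0, 0.2, 176.9]
force: [-0.4, 1.7, -1.8]
grip_width: 0.0401
side 663 [ 0.4502809  -0.35252155  0.02574924] [ 0.39391026 -0.36554574  0.01414697] [ 0.50941845 -0.33726905  0.03291717]
0.39 141 0.029522416543275032
0.42 160 0.02951525673211519
0.45 154 0.029183471089873913
0.48 144 0.02981508619177613
```

View pics/side12.png

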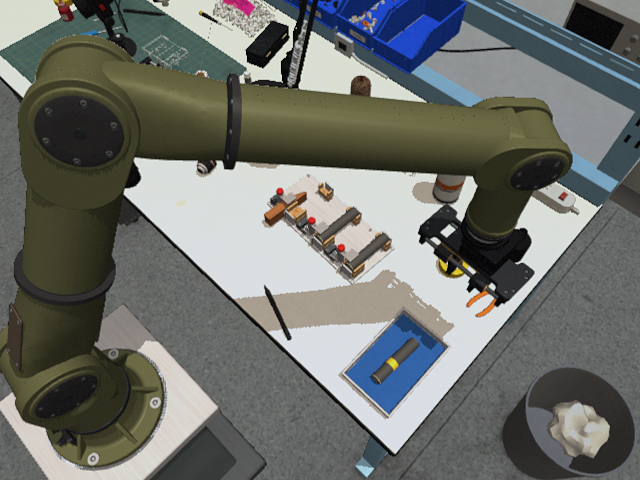

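View pics/top12.png

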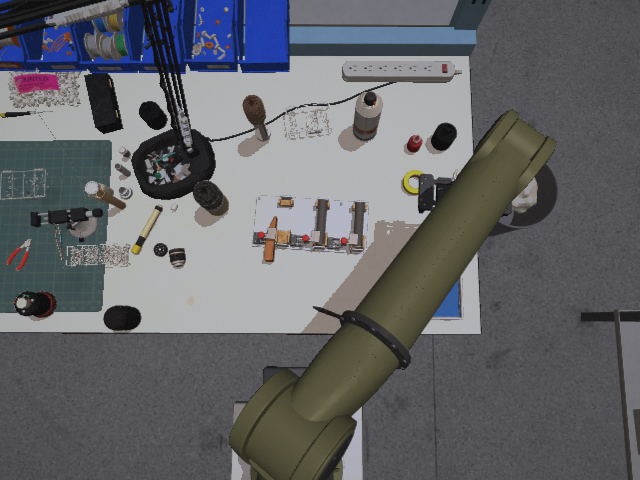

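```bash
python3 -m pendant '[{"rx":0,"ry":0,"rz":0,"tx":0,"ty":0,"tz":0,"jaw":40},{"rx":0,"ry":0,"rz":0,"tx":0,"ty":0,"tz":0,"jaw":40},{"rx":0,"ry":0,"rz":0,"tx":0,"ty":0,"tz":0,"jaw":40},{"rx":0,"ry":0,"rz":0,"tx":0,"ty":0,"tz":0,"jaw":40}]'
python3 - <<'E'
from cloud import *
import scipy.ndimage as nd
for t in('0','12'):
  for n in('top','side'):
    c=dict(np.load(n+t+'.npz'));im=c['img'].astype(int);P=cloud(c)
    m=(im[...,0]>120)&(im[...,1]<70)&(im[...,2]<70)&(P[...,0]>.5)&(P[...,0]<.62)&(abs(P[...,1])<.14)
    l,k=nd.label(m)
    for i in range(1,k+1):
        v,u=np.nonzero(l==i)
        if len(u)>8:print(t,n,len(u),px2w(c,u.mean(),v.mean(),.065)[:2].round(4))
print(env.sign_off())
E
```

```text
time_s: 17.63
tool_pos: [0.604, -0.3595, 0.1742]
tool_rot: [180.0, 0.0, 176.4]
force: [-0.2, -0.7, -0.0]
grip_width: 0.0399
0 top 30 [0.5587 0.0765]
0 top 29 [ 0.5522 -0.0187]
0 top 29 [ 0.5459 -0.1129]
0 side 28 [0.5598 0.0759]
0 side 29 [ 0.5538 -0.0188]
0 side 31 [ 0.5476 -0.1133]
12 top 33 [0.5592 0.0915]
12 top 30 [ 0.5517 -0.0184]
12 top 28 [ 0.5457 -0.1128]
12 side 29 [0.5602 0.0899]
12 side 33 [ 0.5528 -0.0198]
12 side 33 [ 0.5467 -0.1138]
the job is handed in; nothing more can be done
None
```

I slid the wedge in, thin end first, beside the taped sleeve's catch and released it with its full thickness at the pin. I then lifted the sleeve out and laid it on the blue mat. The job was handed in at about 17.6 s of the 48 s allowed; no verdict was reported.

**Last checks:**
- **Catch:** the taped sleeve's catch is back about 14–15 mm by its knob in both cameras. An earlier view, just after I released the wedge, gave 13.4 mm by the knob and about 14.5 mm by the finger edge.
- **Plain sleeves:** their knobs are within about 1 mm of where they started, and both sleeves are still in their cradles.
- **Taped sleeve:** it lies level near the tray's centre, at about (0.450, -0.353). Its top measured about 29 mm high along its whole length, against 28 mm expected. I took that from the side camera only, because the arm hid the tray from the top one. The fingers could not reach low enough to set it down, so it dropped roughly 7–8 mm onto the mat.
- **Wedge:** it stayed in the gap, with force readings well inside the limits. The flat side pressed on the steel with about 5 N on the way in.
- **Other things on the bench:** the pen and the rest looked unmoved. The arm partly hid the tape roll and pliers in the last pictures, but it never went near them at bench height.

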